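# Stand the fallen bottles up in their lanes

### The arm

A 6-joint arm with a two-finger parallel gripper is mounted at the origin on the work surface. World frame = base frame: x ahead of the robot, y to its left, z up, the work surface at z = 0. Lengths are in m, angles in rad, forces in N, time in s.
With the tool pointing down it reaches from about 0.3 to 0.775 m from the base axis. Payload 14.6 kg.
Tool frame: the origin (TCP) lies between the finger pads; the fingertips stand 8 mm ahead of it and the grasp point (between the pads) lies 11 mm behind it; x points along the fingers, y is the direction in which the jaws open and shut, and the axes are right-handed (so a half turn about x gives the same grasp; the last joint's range is limited). The gripper opens to 94 mm and grips with 3 to 60 N. Pads are 16 mm wide; open, the fingers measure 119 mm over their backs; the gripper's body (75 mm by 177 mm) begins 78 mm behind the grasp point.
Start: joints at [-1.371, 0.3, 1.521, -0, 1.321, -0.067], TCP at [0.145, -0.531, 0.213] pointing down, gripper open.
Joint ranges: [-3.03, 3.03], [-0.79, 2.21], [0.23, 2.52], [-1.04, 4.18], [0, 3.07], [-2.55, 2.55]. Speed limits (rad/s): [2.22, 2.22, 2.57, 3.14, 3.14, 3.14].

### API

Orientations are given as [roll, pitch, yaw] about the fixed x, y, z axes, in that order (R = Rz(yaw) Ry(pitch) Rx(roll)).
In Python, from station import ctrl gives the robot as it stands.
- The arm moves only by the shell command python3 -m creep 'ROWS' [FORCE]. ROWS is a JSON object of lists of equal length, an entry for each row: "hand": the closure, from -1 (fully open) to 1 (shut); "slide": the shift along the tool's x, y, z in m, a list of three; "spin": the turn about the tool's x in degrees. A call has 1 to 12 rows; each row is the pose to reach, as a shift and turn from the pose commanded when the call began, along the tool's axes at that moment; what a row does not reach only later rows make up. A row lasts 1/12 s, in which the tool goes at most 41.7 mm and 7.16 degrees, less where a joint would pass 70% of its speed; a pose out of reach is approached as far as the arm can. A call with a gripper value outside its range is refused whole. The fingers move at their own pace and stop on an object; FORCE is the grip in N (left out, the last holds). Time passes only in rows, so rows that repeat a pose let the fingers close. It gives the time, the measured TCP pose, the force and the opening at its end, in the units of the state.
- ctrl.get_obs(): the state, without advancing time (a new reading comes with each control period).
- ctrl.camera(name): name is "scene" or "top" or "wrist"; returns the picture (384x512x3 uint8, red, green, blue); there is no depth.
- ctrl.calibration(name): a dict with "K" (3x3 intrinsics, pixels), "R" (3x3) and "t" (3): a world point X has camera coordinates R X + t. Camera axes: x right, y down, z forward; pixel columns grow to the right and rows downward; lengths in m; the calibration is good to about 2 mm. A picture is of the moment at which its call begins: read the wrist's pose just before it. calibration takes no time and is no camera call; for the wrist camera it gives the pose at the moment of the call.
- ctrl.hand_in(): hands the job in, once; it reports no verdict.
The state is a dict: "time_s": time; "qpos": joint angles; "joint_vel": joint speeds; "tau": joint torques, N m; "ee_pos": TCP position; "eef_rot": TCP orientation; "force": force on the tool from outside, world axes, zero at the start; "moment": the same for the moment, N m; "grip_width": finger opening in m.
Only numpy, scipy, OpenCV 4.12 (cv2) and the standard library are available. Lean on these libraries where they do the work, as an engineer would, in place of code of your own. Each camera call takes 0.05 s, during which the arm holds its last target.

### The job

In each of the two bottle lanes on the clinic desk one disinfectant bottle has fallen over. Stand both back upright on the floor of their own lane, blue with blue and green with green, in the gap beside the standing bottles. Set them down rather than dropping them, and leave the standing bottles and the other things on the desk where they are.

Things in the scene. Friction and masses are not known exactly. Their poses are not given: they have to be found in the camera images.
- blue_fallen: White square plastic bottle, plain blue label and cap, 156 mm tall, 0.2-0.4 kg, centre of mass ~60 mm up: flat-sided body 52 x 52 x 116 mm, shoulder sloping in to 130 mm, cap 30 mm in diameter from 130 to 156 mm. Origin: centre of its underside; z axis: underside to cap. Lies along the blue lane, cap to the lane's +x, a standing bottle 3 to 25 mm from each end.
- green_fallen: White square plastic bottle, plain green label and cap, 156 mm tall, 0.2-0.4 kg, centre of mass ~60 mm up: flat-sided body 52 x 52 x 116 mm, shoulder sloping in to 130 mm, cap 30 mm in diameter from 130 to 156 mm. Origin: centre of its underside; z axis: underside to cap. Lies along the green lane, cap to the lane's +x, a standing bottle 5 to 25 mm from its underside; past the cap only the low end stop.
- blue_lane_floor (a point): Centre of the top of the blue bottles' lane floor, 7 mm above the desk. The lane is a fixed steel channel, inside 300 mm long (x axis) by 62 mm wide (y axis); walls and end stops 4 mm thick rise 14 mm above the floor. One bottle stands at each end.
- green_lane_floor (a point): Centre of the top of the green bottles' lane floor, 7 mm above the desk. The lane is a fixed steel channel, inside 300 mm long (x axis) by 62 mm wide (y axis); walls and end stops 4 mm thick rise 14 mm above the floor. Two bottles stand at its -x end. It lies parallel to the blue lane, centre lines 102 to 110 mm apart, on either side of it.
- blue_near: Bottle like the fallen blue one (52 x 52 mm, 156 mm tall), same origin and axes, standing at the -x end of the blue lane; leave it alone.
- blue_far: Bottle like the fallen blue one (52 x 52 mm, 156 mm tall), same origin and axes, standing at the +x end of the blue lane; leave it alone.
- green_end: Bottle like the fallen green one (52 x 52 mm, 156 mm tall), same origin and axes, standing at the -x end of the green lane; leave it alone.
- green_mid: Bottle like the fallen green one (52 x 52 mm, 156 mm tall), same origin and axes, standing in the green lane, between green_end and the fallen bottle; leave it alone.
- pad: Flat dark grey desk pad, 200 mm (its x) by 250 mm (its y), 2 mm thick, fixed on the desk beside the lanes and empty: room to put a bottle down. Origin: centre of its underside, on the desk.
- sprayer: Trigger spray bottle standing on the desk, 208 mm tall, 74 mm in diameter, head 85 mm long; loose, to be left alone. Origin: centre of its underside.
- mask_box: Carton of masks, pale blue, 90 (its x) x 190 (its y) x 75 mm high; loose, to be left alone. Origin: centre of its underside.
- stapler: Desk stapler, blue and black, 35 (its x) x 130 (its y) x 50 mm high; loose, to be left alone. Origin: centre of its underside.
Not all that is in view belongs to the job. What is shaped like the green_fallen but red or yellow is not meant.

How it is judged:
By the outcome, as a careful person would: the job done as asked, in the order asked, and still so for the second after the job is handed in, with the robot touching nothing.
It also fails if it takes over 72 s, if anything falls off the work surface, if the arm or the gripper's body presses on something with over 40 N, if the wrist force passes 120 N, or if a joint passes its speed limit or range.

## Working session

There is one attempt and no reset: what is moved stays moved. The work goes in short steps, Python scripts to look and compute and a shell command to move; the robot and the scene stay as the last step left them, time stands still between calls to the robot, and variables do not carry over. Pictures are saved under pics/ and viewed, and the job is handed in when it is done.

```bash
ls; mkdir -p pics
cat > h.py <<'E'
import cv2,numpy as np
from station import ctrl
def snap(n,f):
    im=ctrl.camera(n); cv2.imwrite('pics/'+f,im[:,:,::-1]); return im
def ray(c,u,v,z):
    K,R,t=[np.array(c[k]) for k in('K','R','t')]
    C=-R.T@t; d=R.T@np.linalg.inv(K)@np.array([u,v,1.]); return C+d*(z-C[2])/d[2]
def proj(c,X):
    K,R,t=[np.array(c[k]) for k in('K','R','t')]
    p=K@(R@np.array(X)+t); return p[:2]/p[2]
E
python3 - <<'E'
from h import *
for n in('scene','top','wrist'):
    c=ctrl.calibration(n); print(n,np.round(-np.array(c['R']).T@np.array(c['t']),3),np.round(c['K'],0).tolist())
    im=snap(n,n+'0.png')
print(ctrl.get_obs())
E
```

```text
pics
scene [ 1.106 -0.837  0.949] [[406.0, 0.0, 261.0], [0.0, 406.0, 187.0], [0.0, 0.0, 1.0]]
top [ 0.415 -0.136  1.292] [[393.0, 0.0, 257.0], [0.0, 393.0, 200.0], [0.0, 0.0, 1.0]]
wrist [ 0.211 -0.513  0.384] [[327.0, 0.0, 252.0], [0.0, 327.0, 192.0], [0.0, 0.0, 1.0]]
{'time_s': 0.15, 'qpos': array([-1.37063658e+00,  3.00328646e-01,  1.52142322e+00,  4.01741679e-05,
        1.32068345e+00, -6.66144614e-02]), 'joint_vel': array([-2.17643083e-04,  1.24454857e-04, -1.21010118e-03,  1.26967366e-03,
       -1.20787623e-03,  4.79026627e-06]), 'tau': array([ 1.46053189e-03, -5.31954753e+01, -3.52821493e+01,  7.08316430e-02,
        2.35665013e-02, -4.18353864e-05]), 'ee_pos': array([ 0.14495461, -0.53036528,  0.21303125]), 'eef_rot': array([-1.68356038,  1.56995278,  1.72479651]), 'force': array([ 0.59056093, -0.56610253,  0.91905382]), 'moment': array([-0.01943792,  0.05107148,  0.00203528]), 'grip_width': 0.09412927440954295}
```

View pics/scene0.png

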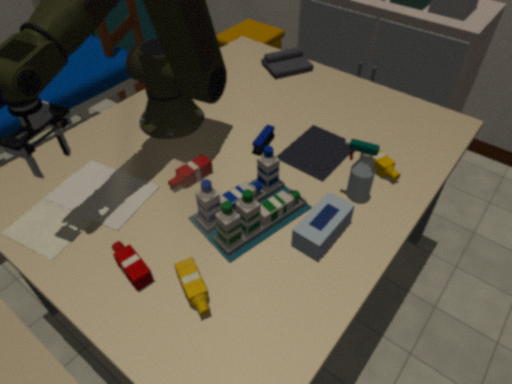

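View pics/top0.png

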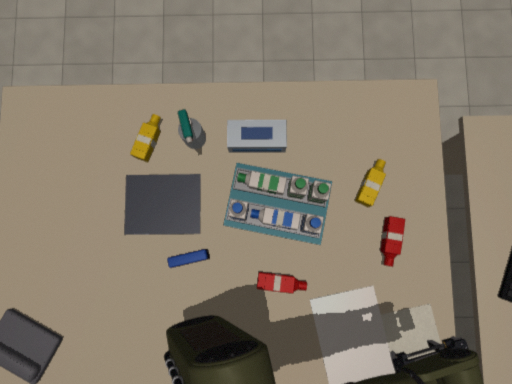

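View pics/wrist0.png

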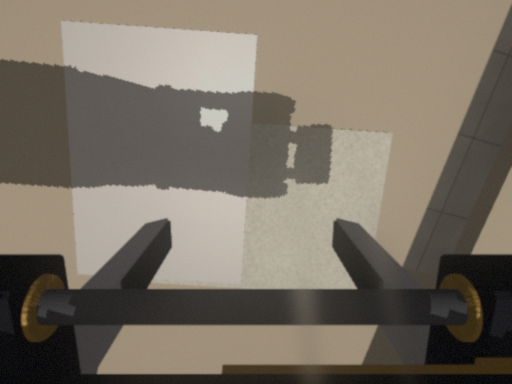

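Blue and green bottles lie in the lane tray near (280,203) in the top view. Next I enlarge that area to measure it.

Run:
```python
from h import *
im=cv2.imread('pics/top0.png')[155:250,215:345]
cv2.imwrite('pics/top0c.png',cv2.resize(im,None,fx=6,fy=6,interpolation=cv2.INTER_CUBIC))
im=cv2.imread('pics/scene0.png')[140:265,180:320]
cv2.imwrite('pics/sc0c.png',cv2.resize(im,None,fx=4.5,fy=4.5,interpolation=cv2.INTER_CUBIC))
c=ctrl.calibration('top')
for n,u,v in(('trayTL',236,164),('trayTR',332,183),('trayBR',325,243),('trayBL',224,226)):print(n,ray(c,u,v,.02).round(3))
```

```text
trayTL [ 0.69  -0.061  0.02 ]
trayTR [ 0.622 -0.375  0.02 ]
trayBR [ 0.427 -0.345  0.02 ]
trayBL [ 0.486 -0.021  0.02 ]
```

View pics/top0c.png

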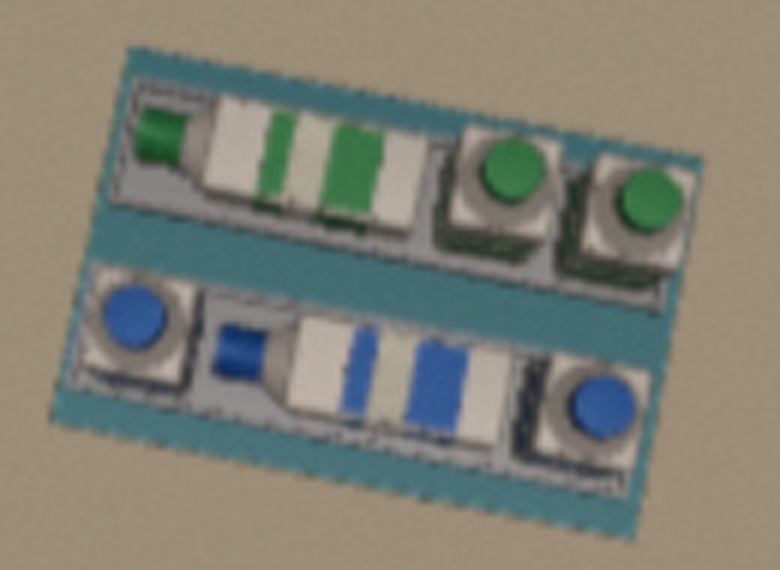

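View pics/sc0c.png

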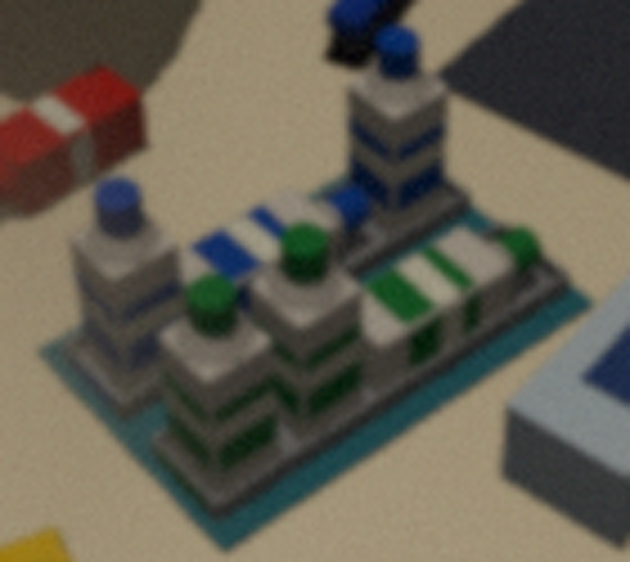

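Run:
```python
from h import *
c=ctrl.calibration('top')
def P(x,y,z): return ray(c,(x+.5)/6-.5+215,(y+.5)/6-.5+155,z)[:2]
far=P(135,318,.163);near=P(604,407,.163);gm=P(515,168,.163);ge=P(653,200,.163)
bp=(far+near)/2
# lane direction: floor corners of tray outline & bottles
d=far-near; d/=np.linalg.norm(d)
n=np.array([-d[1],d[0]])
print('far',far,'near',near,'gm',gm,'ge',ge,'yaw',np.arctan2(d[1],d[0]))
e=ge-gm;print('green yaw',np.arctan2(-e[1],-e[0]))
f=lambda p:np.round([(p-bp)@d*1000,(p-bp)@n*1000],1)
for nm,p in dict(far=far,near=near,gm=gm,ge=ge,bsh1=P(303,313,.059),bsh2=P(288,408,.059),bun1=P(508,352,.059),bun2=P(497,443,.059),bcap1=P(217,325,.04),bcap2=P(215,372,.04),
 gsh1=P(215,97,.059),gsh2=P(205,190,.059),gun1=P(424,135,.059),gun2=P(412,225,.059),gcap1=P(140,110,.04),gcap2=P(137,155,.04),
 blTL=P(85,262,.163),).items(): print(nm,p.round(4),f(p))
print('bp',bp,'d',d,'n',n)
print('pad',[ray(c,u,v,.002).round(3)for u,v in((124,175),(201,174),(200,234),(125,234))])
```

```text
far [ 0.5311213 -0.0718154] near [ 0.48506126 -0.29594203] gm [ 0.60146899 -0.25653921] ge [ 0.58479986 -0.32275747] yaw 1.3681093180884343
green yaw 1.3241899590040291
far [ 0.5311 -0.0718] [114.4  -0. ]
near [ 0.4851 -0.2959] [-114.4    0. ]
gm [ 0.6015 -0.2565] [ -52.4 -106.1]
ge [ 0.5848 -0.3228] [-120.6 -103.1]
bsh1 [ 0.5431 -0.1542] [ 36.1 -28.4]
bsh2 [ 0.4933 -0.1456] [34.5 22.2]
bun1 [ 0.521  -0.2613] [-73.2 -28.3]
bun2 [ 0.4735 -0.2543] [-76.   19.7]
bcap1 [ 0.5393 -0.1085] [ 80.1 -15.4]
bcap2 [ 0.5142 -0.1072] [76.4  9.4]
gsh1 [ 0.6592 -0.1093] [ 103.4 -133. ]
gsh2 [ 0.6093 -0.1035] [ 99.1 -83. ]
gun1 [ 0.6371 -0.2199] [  -9.3 -133.6]
gun2 [ 0.589  -0.2125] [-11.8 -85. ]
gcap1 [ 0.6565 -0.0684] [ 143.  -122.1]
gcap2 [ 0.6319 -0.0666] [139.8 -97.7]
blTL [ 0.5586 -0.0479] [143.4 -22.1]
bp [ 0.50809128 -0.18387871] d [0.20130206 0.97952921] n [-0.97952921  0.20130206]
pad [array([0.663, 0.315, 0.002]), array([0.662, 0.057, 0.002]), array([0.462, 0.06 , 0.002]), array([0.466, 0.306, 0.002])]
```

```bash
cat >> h.py <<'E'
from scipy.spatial.transform import Rotation as Ro
bp=np.array([0.50809,-0.18388]); d=np.array([0.2013,0.97953]); n=np.array([-0.97953,0.2013])
def lane(a,b): return bp+d*a/1000+n*b/1000
def tolane(p): return np.round([(np.array(p)[:2]-bp)@d*1000,(np.array(p)[:2]-bp)@n*1000],1)
def go(p,z,yv=n):
    "slide/spin to bring TCP to p,z"
    o=ctrl.get_obs(); R=Ro.from_euler('xyz',o['eef_rot']).as_matrix()
    D=np.array([p[0],p[1],z])-o['ee_pos']
    y=R[:,1]; s=np.degrees(np.arctan2(np.cross(R[:,1],[yv[0],yv[1],0])@R[:,0],y[:2]@yv))
    print('slide',np.round(R.T@D,4),'spin',round(s,1),'or',round((s+180)%360-360 if s>0 else s+180,1))
def st():
    o=ctrl.get_obs(); R=Ro.from_euler('xyz',o['eef_rot']).as_matrix()
    print(o['time_s'],o['ee_pos'].round(4),'lane',tolane(o['ee_pos']),'F',o['force'].round(1),'w',round(o['grip_width'],4),'q',o['qpos'].round(2));return R
E
python3 - <<'E'
from h import *
R=st();print(R.round(3))
c=ctrl.calibration('wrist');print((R.T@(-np.array(c['R']).T@c['t']-ctrl.get_obs()['ee_pos'])).round(3))
go(lane(20,-50),.33)
E
```

```text
0.15 [ 0.145  -0.5304  0.213 ] lane [-412.5  286. ] F [ 0.6 -0.6  0.9] w 0.0941 q [-1.37  0.3   1.52  0.    1.32 -0.07]
[[-0.     0.264 -0.965]
 [ 0.001 -0.965 -0.264]
 [-1.    -0.001 -0.   ]]
[-0.171  0.    -0.068]
slide [-0.1167 -0.2338 -0.4953] spin 116.9 or -63.1
```

```bash
python3 -m creep '{"hand":[-1,-1,-1,-1,-1,-1,-1,-1,-1,-1,-1,-1],"slide":[[-0.03,-0.01,-0.02],[-0.06,-0.02,-0.05],[-0.08,-0.04,-0.085],[-0.095,-0.055,-0.12],[-0.11,-0.07,-0.155],[-0.117,-0.09,-0.19],[-0.117,-0.105,-0.225],[-0.117,-0.12,-0.26],[-0.117,-0.14,-0.295],[-0.117,-0.155,-0.33],[-0.117,-0.17,-0.365],[-0.117,-0.185,-0.4]],"spin":[-5,-10,-15,-20,-25,-30,-35,-40,-45,-50,-55,-60]}' 40
python3 - <<'E'
from h import *
st();go(lane(20,-50),.33)
E
```

```text
time_s: 1.15
ee_pos: [0.4833, -0.245, 0.3304]
eef_rot: [-1.605, 1.571, 2.855]
force: [0.3, -0.8, -0.0]
grip_width: 0.0941
1.15 [ 0.4833 -0.245   0.3304] lane [-64.9  12. ] F [ 0.3 -0.8 -0. ] w 0.0941 q [-0.54  0.22  1.35 -0.    1.57 -0.28]
slide [ 0.0004  0.0577 -0.0878] spin 177.2 or -2.8
```

```bash
python3 -m creep '{"hand":[-1,-1,-1,-1],"slide":[[0,0.03,-0.025],[0,0.058,-0.05],[0,0.058,-0.05],[0,0.058,-0.05]],"spin":[-1.5,-3,-3,-3]}'
python3 - <<'E'
from h import *
st()
c=ctrl.calibration('wrist');np.savez('w1.npz',**{k:np.array(c[k]) for k in c})
snap('wrist','w1.png')
E
```

```text
time_s: 1.48
ee_pos: [0.5518, -0.2119, 0.3292]
eef_rot: [-1.778, 1.569, 2.732]
force: [1.8, 0.2, -0.2]
grip_width: 0.094
1.4833 [ 0.5518 -0.2119  0.3292] lane [-18.7 -48.4] F [ 1.8  0.2 -0.2] w 0.094 q [-0.43  0.34  1.2  -0.    1.6  -0.23]
```

View pics/w1.png

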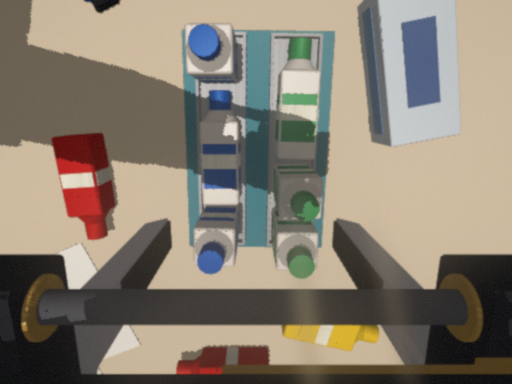

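Things that could be mistaken: red bottle (85,180), red (237,360), yellow (335,335) and the standing bottles with blue caps (204,42) and (210,258) and green caps (305,205) and (300,262). The bottles I want lie in the lanes: blue_fallen at (220,155) and green_fallen at (299,105). I check this in a close crop.

Run:
```python
from h import *
im=cv2.imread('pics/w1.png')[15:220,170:350]
cv2.imwrite('pics/w1c.png',cv2.resize(im,None,fx=2.9,fy=2.9,interpolation=cv2.INTER_CUBIC))
```

```text
(no output)
```

View pics/w1c.png

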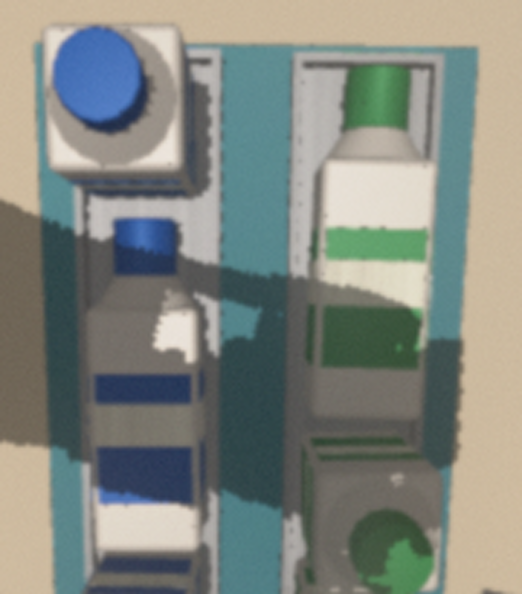

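Run:
```python
from h import *
c=dict(np.load('w1.npz'))
P=lambda x,y,z: ray(c,(x+.5)/2.9-.5+170,(y+.5)/2.9-.5+15,z)
for nm,x,y,z in(('gsh L',322,158,.059),('gsh R',435,160,.059),('gun L',311,415,.059),('gun R',422,418,.059),('gcap',350,66,.035),('gcapR',408,66,.035),
 ('bsh L',92,310,.059),('bsh R',200,308,.059),('bun L',95,552,.059),('bun R',198,550,.059),('bcap',116,219,.04),('bcapR',178,219,.04),('farcap',98,76,.163),('gmcap',392,552,.163),
 ('far bottom face edge top',117,182,.123),('gm face',306,440,.123),('gm face',430,436,.123),
 ('lane g TL in',297,56,.021),('lane g TR in',442,56,.021),('lane b TR',218,50,.021),('gstop',365,66,.007)):
    p=P(x,y,z);print(nm,p.round(4),tolane(p))
```

```text
gsh L [ 0.6123 -0.1002  0.059 ] [103.  -85.2]
gsh R [ 0.6607 -0.1109  0.059 ] [ 102.2 -134.8]
gun L [ 0.5869 -0.2104  0.059 ] [-10.1 -82.5]
gun R [ 0.6374 -0.2222  0.059 ] [ -11.5 -134.4]
gcap [ 0.6343 -0.0616  0.035 ] [145.2 -99. ]
gcapR [ 0.66   -0.0669  0.035 ] [ 145.2 -125.3]
bsh L [ 0.498  -0.1433  0.059 ] [37.8 18. ]
bsh R [ 0.5464 -0.1523  0.059 ] [ 38.7 -31.1]
bun L [ 0.4724 -0.2548  0.059 ] [-76.6  20.7]
bun R [ 0.5214 -0.2638  0.059 ] [-75.6 -29.1]
bcap [ 0.5158 -0.1052  0.04  ] [78.6  8.3]
bcapR [ 0.544 -0.111  0.04 ] [ 78.6 -20.5]
farcap [ 0.5337 -0.0711  0.163 ] [115.7  -2.4]
gmcap [ 0.6019 -0.2511  0.163 ] [ -46.9 -105.4]
far bottom face edge top [ 0.5283 -0.0996  0.123 ] [86.6 -2.8]
gm face [ 0.58   -0.2105  0.123 ] [-11.6 -75.8]
gm face [ 0.629  -0.2189  0.123 ] [ -10.  -125.5]
lane g TL in [ 0.613  -0.0499  0.021 ] [152.4 -75.8]
lane g TR in [ 0.679  -0.0634  0.021 ] [ 152.4 -143.2]
lane b TR [ 0.5775 -0.04    0.021 ] [154.9 -39. ]
gstop [ 0.6455 -0.058   0.007 ] [ 151.  -109.2]
```

```bash
sed -i 's/^bp=.*/bp=np.array([0.50809,-0.18388]); d=np.array([0.2013,0.97953]); n=np.array([-0.97953,0.2013]); yw=1.353; n2=np.array([-np.sin(yw),np.cos(yw)]); d2=np.array([np.cos(yw),np.sin(yw)])/' h.py; sed -i 's/yv=n)/yv=n2)/' h.py
python3 - <<'E'
from h import *
st();go(lane(44,-109),.033)
E
```

```text
1.5333 [ 0.5509 -0.2128  0.3298] lane [-19.7 -47.8] F [ 0.3 -0.6 -0.4] w 0.0937 q [-0.43  0.34  1.2  -0.    1.6  -0.23]
slide [ 0.2967  0.0615 -0.0637] spin -179.2 or 0.8
```

```bash
python3 -m creep '{"hand":[-1,-1,-1,-1,-1,-1,-1,-1],"slide":[[0.01,0.03,-0.03],[0.03,0.0615,-0.0635],[0.07,0.0615,-0.0635],[0.11,0.0615,-0.0635],[0.15,0.0615,-0.0635],[0.16,0.0615,-0.0635],[0.16,0.0615,-0.0635],[0.16,0.0615,-0.0635]],"spin":[0.4,0.8,0.8,0.8,0.8,0.8,0.8,0.8]}'
python3 - <<'E'
from h import *
st();go(lane(44,-109),.033)
c=ctrl.calibration('wrist');np.savez('w2.npz',**{k:np.array(c[k]) for k in c})
snap('wrist','w2.png')
E
```

```text
time_s: 2.2
ee_pos: [0.6242, -0.1643, 0.173]
eef_rot: [1.461, 1.568, -0.33]
force: [0.0, 0.3, 1.5]
grip_width: 0.0943
2.2 [ 0.6242 -0.1643  0.173 ] lane [  42.6 -109.8] F [0.  0.3 1.5] w 0.0943 q [-0.31  0.54  1.27 -0.    1.32 -0.09]
slide [ 0.14   -0.0012 -0.0015] spin 179.9 or -0.1
```

View pics/w2.png

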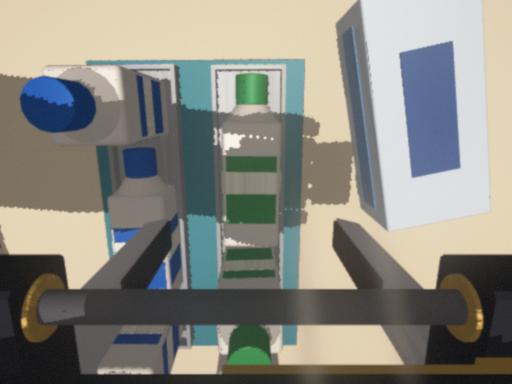

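Run:
```python
from h import *
c=dict(np.load('w2.npz'))
for u,v,z in((387,226,.075),(368,15,.075),(370,205,0),(281,123,.059),(222,123,.059),(226,243,.059),(279,243,.059),(225,260,.163),(95,67,.163),(150,140,.123)):print(u,v,tolane(ray(c,u,v,z)))
```

```text
387 226 [  12.6 -227.5]
368 15 [ 179.8 -199.7]
370 205 [  10.  -239.5]
281 123 [ 101.3 -136.4]
222 123 [102.2 -86.1]
226 243 [ -7.3 -85.6]
279 243 [  -8.2 -135. ]
225 260 [ 24.8 -93.8]
95 67 [134.8 -30.2]
150 140 [ 93.7 -43.1]
```

```bash
python3 -m creep '{"hand":[-1,-1,-1,-1,-1,-1,1,1,1,1,1,1],"slide":[[0.035,0,-0.0015],[0.07,0,-0.0015],[0.1,0,-0.0015],[0.12,0,-0.0015],[0.139,0,-0.0015],[0.139,0,-0.0015],[0.139,0,-0.0015],[0.139,0,-0.0015],[0.139,0,-0.0015],[0.139,0,-0.0015],[0.139,0,-0.0015],[0.139,0,-0.0015]],"spin":[0,0,0,0,0,0,0,0,0,0,0,0]}' 40
python3 - <<'E'
from h import *
st();
E
```

```text
time_s: 3.25
ee_pos: [0.6245, -0.1619, 0.0321]
eef_rot: [1.496, 1.57, -0.293]
force: [-0.7, 0.7, -0.1]
grip_width: 0.0575
3.25 [ 0.6245 -0.1619  0.0321] lane [  45.  -109.6] F [-0.7  0.7 -0.1] w 0.0575 q [-0.31  0.7   1.38  0.    1.07 -0.09]
```

```bash
python3 -m creep '{"hand":[1,1,1,1,1,1,1,1,1,1,1,1],"slide":[[0,0,0],[0,0,0],[0,0,0],[-0.003,0,0],[-0.008,0,0],[-0.015,0,0],[-0.03,0,0],[-0.05,0,0],[-0.08,0,0],[-0.11,0,0],[-0.14,0,0],[-0.17,0,0]],"spin":[0,0,0,0,0,0,0,0,0,0,0,0]}'
python3 - <<'E'
from h import *
st();go(np.array([.563,.17]),.203)
snap('wrist','w3.png');snap('scene','s3.png')
E
```

```text
time_s: 4.25
ee_pos: [0.624, -0.1617, 0.2034]
eef_rot: [1.498, 1.571, -0.292]
force: [-0.4, 0.1, -4.0]
grip_width: 0.0518
4.25 [ 0.624  -0.1617  0.2034] lane [  45.  -109.1] F [-0.4  0.1 -4. ] w 0.0518 q [-0.31  0.52  1.24  0.    1.38 -0.09]
slide [ 0.0004 -0.1314 -0.3107] spin 180.0 or -0.0
```

View pics/w3.png

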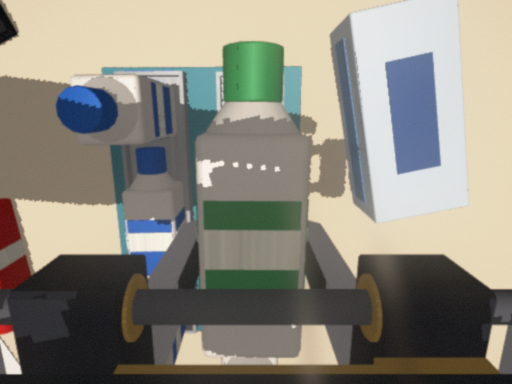

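View pics/s3.png

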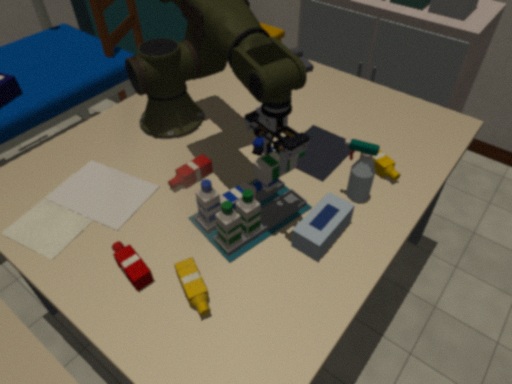

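Run:
```python
from h import *
c=ctrl.calibration('top')
for u,v,z in((190,138,.02),(200,152,.02),(186,112,.19),(190,142,.19),(170,260,.04),(208,252,.04)):print(u,v,ray(c,u,v,z).round(3))
```

```text
190 138 [0.781 0.091 0.02 ]
200 152 [0.733 0.058 0.02 ]
186 112 [0.81  0.073 0.19 ]
190 142 [0.72  0.061 0.19 ]
170 260 [0.381 0.148 0.04 ]
208 252 [0.404 0.028 0.04 ]
```

```bash
python3 -m creep '{"hand":[1,1,1,1,1,1,1,1,1,1,1,1],"slide":[[-0.02,0,-0.005],[-0.03,-0.005,-0.02],[-0.03,-0.015,-0.05],[-0.03,-0.03,-0.085],[-0.03,-0.045,-0.12],[-0.03,-0.06,-0.155],[-0.03,-0.075,-0.19],[-0.03,-0.09,-0.225],[-0.03,-0.11,-0.255],[-0.03,-0.125,-0.28],[-0.015,-0.135,-0.3],[0.01,-0.138,-0.309]],"spin":[0,0,0,0,0,0,0,0,0,0,0,0]}'
python3 - <<'E'
from h import *
R=st();print(R.round(3));go(np.array([.555,.17]),.03)
E
```

```text
time_s: 5.35
ee_pos: [0.5557, 0.1735, 0.1929]
eef_rot: [2.181, 1.567, 0.395]
force: [0.3, -0.6, -3.2]
grip_width: 0.0522
5.35 [0.5557 0.1735 0.1929] lane [359.7  25.3] F [ 0.3 -0.6 -3.2] w 0.0522 q [0.24 0.39 1.46 0.   1.3  0.45]
[[ 0.004  0.977 -0.214]
 [ 0.002 -0.214 -0.977]
 [-1.     0.003 -0.002]]
slide [ 0.1629 -0.0005  0.004 ] spin -179.9 or 0.1
```

```bash
python3 -m creep '{"hand":[1,1,1,1,1,1,1,1,1,1],"slide":[[0.035,0,0],[0.07,0,0],[0.1,0,0],[0.125,0,0],[0.142,0,0],[0.152,0,0],[0.158,0,0],[0.161,0,0],[0.163,0,0],[0.164,0,0]],"spin":[0,0,0,0,0,0,0,0,0,0]}'
python3 - <<'E'
from h import *
st(); snap('scene','s4.png')
im=cv2.imread('pics/s4.png')[90:200,230:400]
cv2.imwrite('pics/s4c.png',cv2.resize(im,None,fx=4,fy=4,interpolation=cv2.INTER_CUBIC))
E
```

```text
time_s: 6.18
ee_pos: [0.5569, 0.1699, 0.0282]
eef_rot: [2.038, 1.569, 0.249]
force: [0.1, -0.6, -3.1]
grip_width: 0.0515
6.1833 [0.5569 0.1699 0.0282] lane [356.4  23.4] F [ 0.1 -0.6 -3.1] w 0.0515 q [0.23 0.58 1.58 0.   0.97 0.45]
```

View pics/s4c.png

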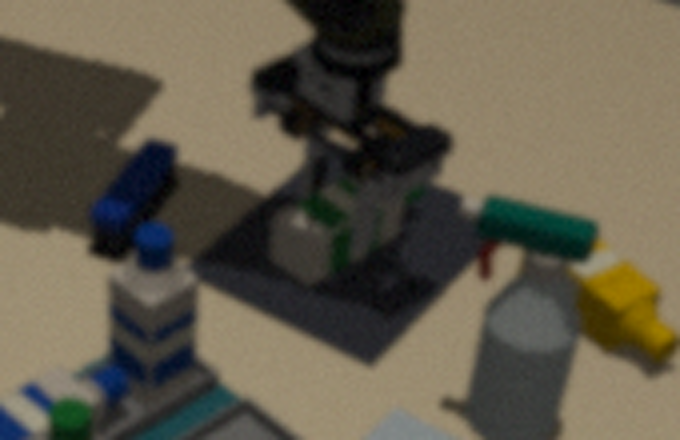

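```bash
python3 -m creep '{"hand":[1,1,1,-1,-1,-1,-1,-1,-1],"slide":[[0.001,0,0],[0.0015,0,0],[0.0015,0,0],[0.0015,0,0],[0.0015,0,0],[0.0015,0,0],[0.0015,0,0],[0.0015,0,0],[0.0015,0,0]],"spin":[0,0,0,0,0,0,0,0,0]}'
python3 - <<'E'
from h import *
st(); 
c=ctrl.calibration('wrist');np.savez('w5.npz',**{k:np.array(c[k]) for k in c})
snap('wrist','w5.png')
E
```

```text
time_s: 6.98
ee_pos: [0.5566, 0.1697, 0.026]
eef_rot: [2.265, 1.571, 0.475]
force: [-0.6, -0.5, 0.3]
grip_width: 0.0887
6.9833 [0.5566 0.1697 0.026 ] lane [356.1  23.7] F [-0.6 -0.5  0.3] w 0.0887 q [0.23 0.59 1.59 0.   0.97 0.45]
```

View pics/w5.png

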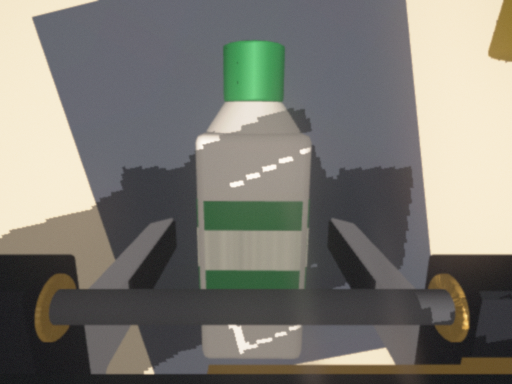

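Run:
```python
from h import *
c=dict(np.load('w5.npz'));o=ctrl.get_obs()
for u,v in((200,137),(309,137),(206,355),(300,355)):
    p=ray(c,u,v,.054); print((p[:2]-o['ee_pos'][:2])@d2*1e3,(p[:2]-o['ee_pos'][:2])@n2*1e3)
```

```text
57.54138157439159 22.07036471954805
57.50429325642217 -25.01070738640957
-52.72555481660172 23.20126570942293
-52.78853714893159 -24.906933844170343
```

```bash
python3 -m creep '{"hand":[-1,-1,-1,-1,1,1,1,1,1,1,1,1],"slide":[[0,0.001,-0.02],[0.002,0.001,-0.04],[0.006,0.001,-0.047],[0.009,0.001,-0.047],[0.009,0.001,-0.047],[0.009,0.001,-0.047],[0.009,0.001,-0.047],[0.009,0.001,-0.047],[0.009,0.001,-0.047],[0.009,0.001,-0.047],[0.009,0.001,-0.047],[0.009,0.001,-0.047]],"spin":[0,0,0,0,0,0,0,0,0,0,0,0]}' 10; python3 -m creep '{"hand":[1,1,1,1,1,1,1,1],"slide":[[0,0,0],[0,0,0],[-0.0132,0,0.0043],[-0.0258,0,0.0102],[-0.0374,0,0.0178],[-0.048,0,0.0268],[-0.0573,0,0.0371],[-0.0652,0,0.0486]],"spin":[0,0,0,0,0,0,0,0]}'
python3 - <<'E'
from h import *
st(); snap('scene','s6.png')
im=cv2.imread('pics/s6.png')[90:200,230:400]
cv2.imwrite('pics/s6c.png',cv2.resize(im,None,fx=4,fy=4,interpolation=cv2.INTER_CUBIC))
E
```

```text
time_s: 8.03
ee_pos: [0.5677, 0.2153, 0.0171]
eef_rot: [0.665, 1.571, -1.124]
force: [-0.7, -0.8, 1.3]
grip_width: 0.0518
time_s: 8.7
ee_pos: [0.5571, 0.1669, 0.0837]
eef_rot: [2.057, 1.57, 0.267]
force: [-0.6, 0.4, -3.4]
grip_width: 0.0521
8.7 [0.5571 0.1669 0.0837] lane [353.4  22.6] F [-0.6  0.4 -3.4] w 0.0521 q [0.23 0.5  1.56 0.   1.08 0.45]
```

View pics/s6c.png

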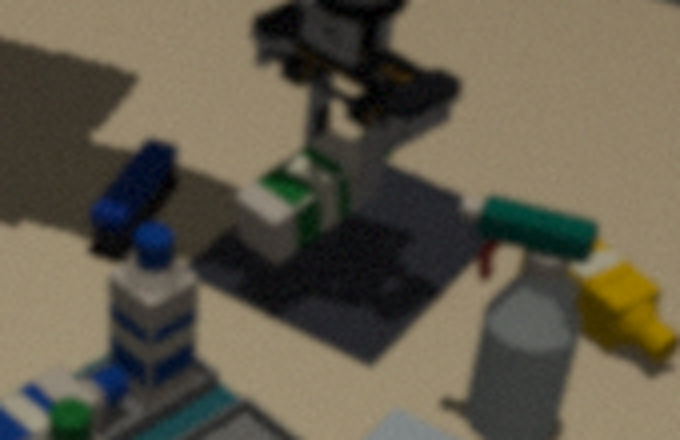

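```bash
python3 -m creep '{"hand":[1,1,1,1,1,1],"slide":[[0.01,0,0],[0.02,0,0],[0.02,0,0],[0.02,0,0],[0.02,0,0],[0.02,0,0]],"spin":[0,0,0,0,0,0]}' 5
python3 - <<'E'
from h import *
st(); snap('scene','s7.png');snap('wrist','w7.png')
im=cv2.imread('pics/s7.png')[90:200,230:400]
cv2.imwrite('pics/s7c.png',cv2.resize(im,None,fx=4,fy=4,interpolation=cv2.INTER_CUBIC))
E
```

```text
time_s: 9.25
ee_pos: [0.557, 0.1681, 0.0618]
eef_rot: [-1.138, 1.57, -2.926]
force: [-0.7, -0.2, -3.0]
grip_width: 0.052
9.25 [0.557  0.1681 0.0618] lane [354.7  22.9] F [-0.7 -0.2 -3. ] w 0.052 q [0.23 0.53 1.57 0.   1.04 0.45]
```

View pics/s7c.png

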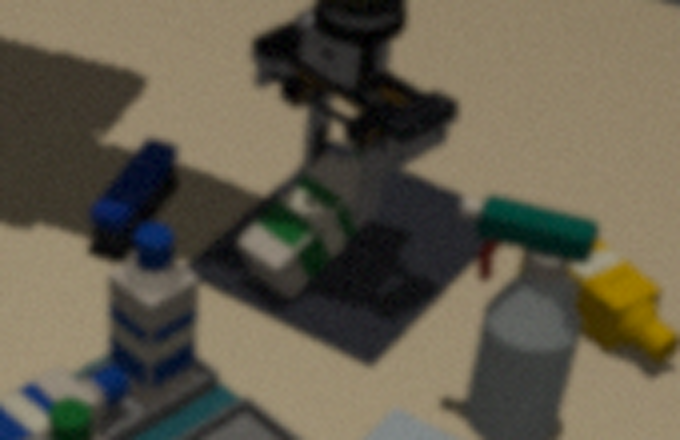

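View pics/w7.png

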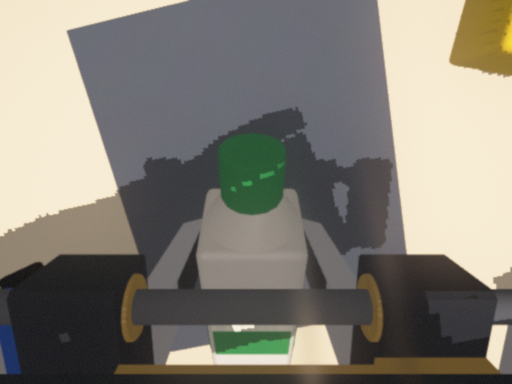

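```bash
python3 -m creep '{"hand":[1,1,1,1,1,1,1,1,1,1],"slide":[[-0.005,0,0],[-0.01,0,0],[-0.018,0,0],[-0.026,0,0],[-0.034,0,0],[-0.042,0,0],[-0.05,0,0],[-0.055,0,0],[-0.055,0,0],[-0.055,0,0]],"spin":[0,0,0,0,0,0,0,0,0,0]}'
python3 - <<'E'
from h import *
st(); snap('scene','s8.png');snap('wrist','w8.png')
im=cv2.imread('pics/s8.png')[90:200,230:400]
cv2.imwrite('pics/s8c.png',cv2.resize(im,None,fx=4,fy=4,interpolation=cv2.INTER_CUBIC))
E
```

```text
time_s: 10.18
ee_pos: [0.5572, 0.168, 0.1173]
eef_rot: [1.977, 1.57, 0.188]
force: [0.4, -0.4, -3.6]
grip_width: 0.0522
10.1833 [0.5572 0.168  0.1173] lane [354.5  22.7] F [ 0.4 -0.4 -3.6] w 0.0522 q [ 0.23  0.46  1.53 -0.    1.15  0.45]
```

View pics/s8c.png

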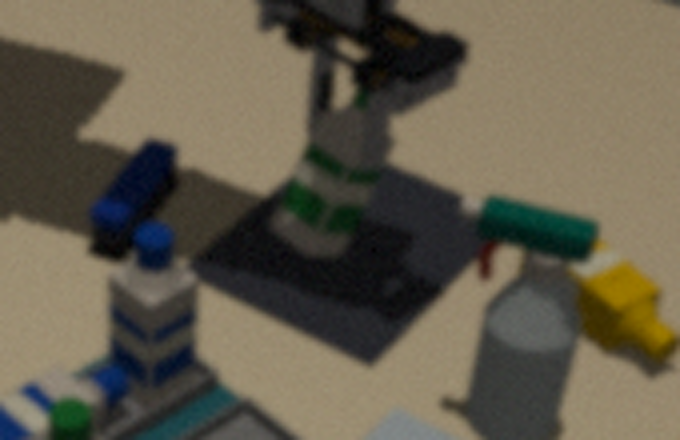

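View pics/w8.png

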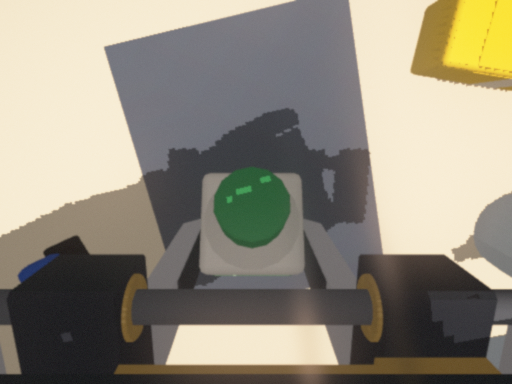

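```bash
python3 -m creep '{"hand":[1,1,1,1,1,1,1,1,1,1],"slide":[[0.008,0,0],[0.015,0,0],[0.019,0,0.002],[0.0195,0,0.007],[0.02,0,0.013],[0.021,0,0.019],[0.022,0,0.025],[0.023,0,0.029],[0.0235,0,0.029],[0.0235,0,0.029]],"spin":[0,0,0,0,0,0,0,0,0,0]}'
python3 - <<'E'
from h import *
st(); snap('scene','s9.png');snap('wrist','w9.png')
im=cv2.imread('pics/s9.png')[90:200,230:400]
cv2.imwrite('pics/s9c.png',cv2.resize(im,None,fx=4,fy=4,interpolation=cv2.INTER_CUBIC))
E
```

```text
time_s: 11.12
ee_pos: [0.5509, 0.1387, 0.094]
eef_rot: [0.901, 1.57, -0.889]
force: [-3.2, -0.7, 5.4]
grip_width: 0.052
11.1167 [0.5509 0.1387 0.094 ] lane [324.6  23.1] F [-3.2 -0.7  5.4] w 0.052 q [ 0.18  0.46  1.59 -0.    1.09  0.4 ]
```

View pics/s9c.png

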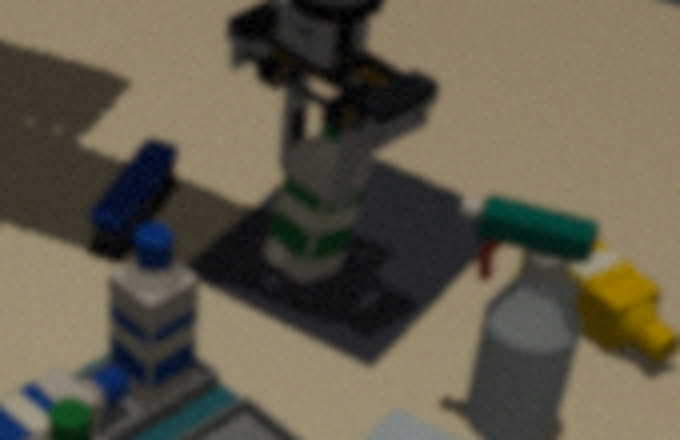

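View pics/w9.png

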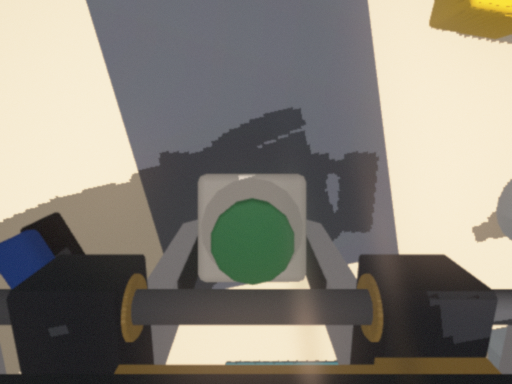

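```bash
python3 -m creep '{"hand":[-1,-1,-1,-1,-1],"slide":[[0,0,0],[0,0,0],[0,0,0],[0,0,0],[0,0,0]],"spin":[0,0,0,0,0]}'
python3 - <<'E'
from h import *
st(); c=ctrl.calibration('wrist');im=snap('wrist','w10.png');o=ctrl.get_obs()
hsv=cv2.cvtColor(im,cv2.COLOR_RGB2HSV);m=cv2.inRange(hsv,(45,100,30),(85,255,255))[:300]
k,_,s,ce=cv2.connectedComponentsWithStats(m);i=1+s[1:,4].argmax();print(s[i],ce[i])
p=ray(c,*ce[i],.158)[:2]-o['ee_pos'][:2];print('cap',p@d2*1e3,p@n2*1e3)
for u,v in((198,176),(305,176),(200,280),(306,280)):
  p=ray(c,u,v,.118)[:2]-o['ee_pos'][:2];print(p@d2*1e3,p@n2*1e3)
E
```

```text
time_s: 11.63
ee_pos: [0.5509, 0.1396, 0.0936]
eef_rot: [-0.985, 1.571, -2.774]
force: [-0.4, 0.7, 0.5]
grip_width: 0.082
11.6333 [0.5509 0.1396 0.0936] lane [325.4  23.2] F [-0.4  0.7  0.5] w 0.082 q [ 0.18  0.46  1.59 -0.    1.09  0.4 ]
[ 214  243   67   46 2103] [246.73799334 269.63718497]
cap 13.458696321740558 1.5648276703182624
39.697812009997506 24.20773648415146
39.65555876916608 -24.53953405823307
-12.470593035392945 25.285390105812894
-12.527291670308042 -27.012434226600337
```

View pics/w10.png

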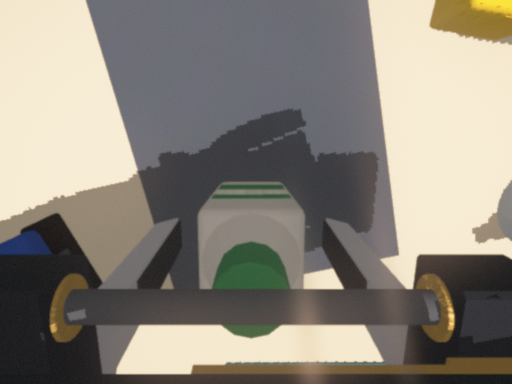

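```bash
python3 -m creep '{"hand":[1,1,1,1,1,1,1,1,1,1,1,1],"slide":[[0,0,-0.002],[0,0,-0.002],[0,0,-0.002],[0,0,-0.002],[0,0,-0.002],[0,0,-0.002],[0,0,-0.002],[0,0,-0.002],[0,0,-0.002],[-0.003,0,-0.002],[-0.015,0,-0.002],[-0.035,0,-0.002]],"spin":[0,0,0,0,0,0,0,0,0,0,0,0]}' 30
python3 - <<'E'
from h import *
st(); snap('scene','s11.png');snap('wrist','w11.png')
im=cv2.imread('pics/s11.png')[70:200,230:400]
cv2.imwrite('pics/s11c.png',cv2.resize(im,None,fx=4,fy=4,interpolation=cv2.INTER_CUBIC))
go(lane(45,-109),.3)
E
```

```text
time_s: 12.68
ee_pos: [0.5503, 0.1414, 0.1278]
eef_rot: [-1.178, 1.567, -2.967]
force: [0.2, -0.2, -3.6]
grip_width: 0.0519
12.6833 [0.5503 0.1414 0.1278] lane [327.1  24.2] F [ 0.2 -0.2 -3.6] w 0.0519 q [0.19 0.42 1.56 0.   1.16 0.41]
slide [-0.168   0.1361  0.2806] spin 180.0 or -0.0
```

View pics/s11c.png

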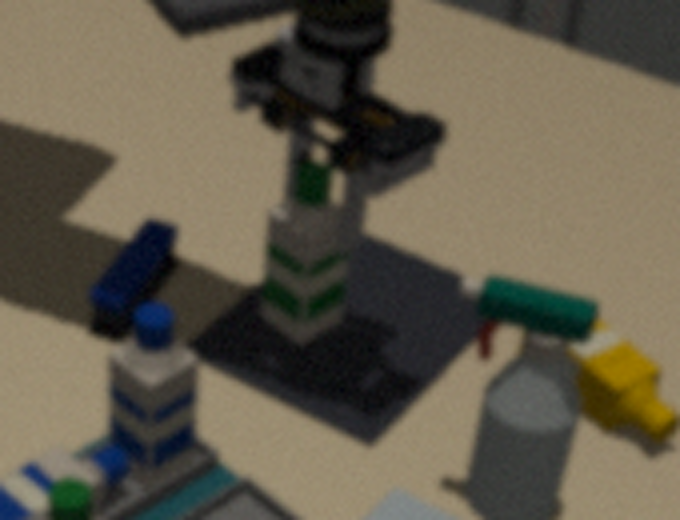

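View pics/w11.png

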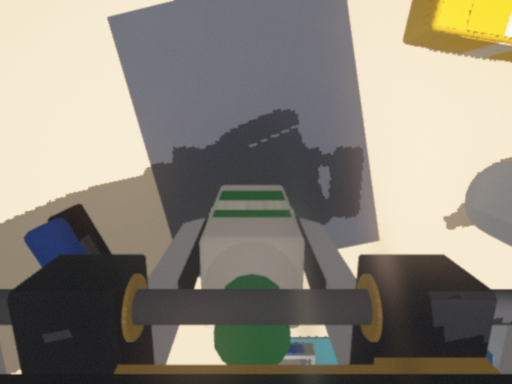

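```bash
python3 -m creep '{"hand":[1,1,1,1,1,1,1,1,1,1,1,1],"slide":[[-0.03,0,0],[-0.06,0,0],[-0.095,0.005,0.01],[-0.125,0.015,0.025],[-0.15,0.03,0.05],[-0.155,0.05,0.08],[-0.155,0.07,0.11],[-0.155,0.09,0.14],[-0.155,0.11,0.17],[-0.155,0.125,0.2],[-0.155,0.135,0.22],[-0.155,0.1375,0.2255]],"spin":[0,0,0,0,0,0,0,0,0,0,0,0]}'
python3 -m creep '{"hand":[1,1],"slide":[[0,0,0],[0,0,0]],"spin":[0,0]}'
python3 - <<'E'
from h import *
R=st();print(R.round(3));c=ctrl.calibration('wrist');np.savez('w12.npz',**{k:np.array(c[k]) for k in c});snap('wrist','w12.png')
go(lane(100,-110),.0986)
E
```

```text
time_s: 13.78
ee_pos: [0.6368, -0.1119, 0.2822]
eef_rot: [-1.221, 1.569, -3.013]
force: [0.2, 0.8, -3.8]
grip_width: 0.052
time_s: 13.95
ee_pos: [0.6365, -0.1078, 0.2831]
eef_rot: [-1.973, 1.57, 2.521]
force: [-0.2, 0.0, -3.1]
grip_width: 0.052
13.95 [ 0.6365 -0.1078  0.2831] lane [ 100.4 -110.5] F [-0.2  0.  -3.1] w 0.052 q [-0.22  0.49  1.11  0.    1.55 -0.01]
[[-0.001  0.976 -0.217]
 [ 0.    -0.217 -0.976]
 [-1.    -0.001 -0.   ]]
slide [ 0.1849 -0.0003  0.001 ] spin -180.0 or 0.0
```

View pics/w12.png

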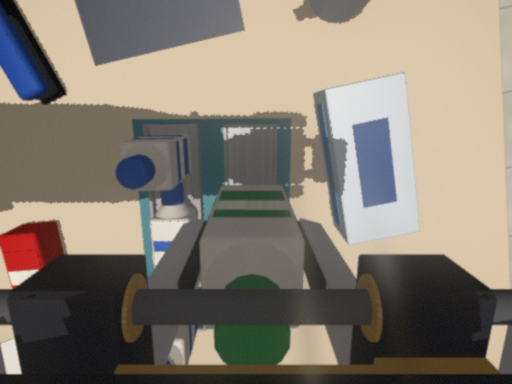

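Run:
```python
from h import *
im=cv2.imread('pics/w12.png')[105:215,130:310]
cv2.imwrite('pics/w12c.png',cv2.resize(im,None,fx=4,fy=4,interpolation=cv2.INTER_CUBIC))
c=dict(np.load('w12.npz'));p0=np.array([.6365,-.1078])
for u,v in((224,127),(278,127),(224,180),(279,180)):
  p=ray(c,u,v,.021)[:2]-p0;print(p@d2*1e3,p@n2*1e3)
```

```text
49.85243003989549 35.67905105125197
49.79750448947192 -34.52209242609182
-20.410361533176143 37.13681091443885
-20.46674296172042 -37.15909806411772
```

View pics/w12c.png

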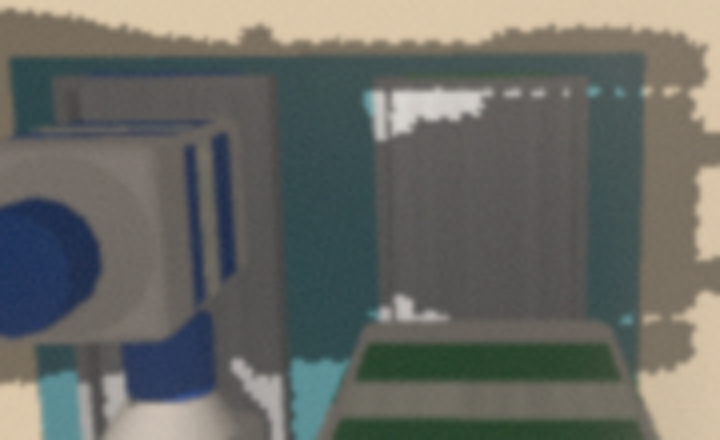

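```bash
python3 -m creep '{"hand":[1,1,1,1,1,1,1,1,1,1,1],"slide":[[0.035,0,0],[0.07,0,0],[0.105,0,0],[0.135,0,0],[0.155,0,0],[0.168,0,0],[0.175,0,0],[0.179,0,0],[0.182,0,0],[0.184,0,0],[0.185,0,0]],"spin":[0,0,0,0,0,0,0,0,0,0,0]}'
python3 - <<'E'
from h import *
st();snap('scene','s13.png')
im=cv2.imread('pics/s13.png')[100:260,180:340]
cv2.imwrite('pics/s13c.png',cv2.resize(im,None,fx=3.7,fy=3.7,interpolation=cv2.INTER_CUBIC))
E
```

```text
time_s: 14.92
ee_pos: [0.6371, -0.1084, 0.0995]
eef_rot: [1.584, 1.569, -0.205]
force: [0.3, -0.1, -3.8]
grip_width: 0.0523
14.9167 [ 0.6371 -0.1084  0.0995] lane [ 100.  -111.2] F [ 0.3 -0.1 -3.8] w 0.0523 q [-0.23  0.62  1.34  0.    1.19 -0.01]
```

View pics/s13c.png

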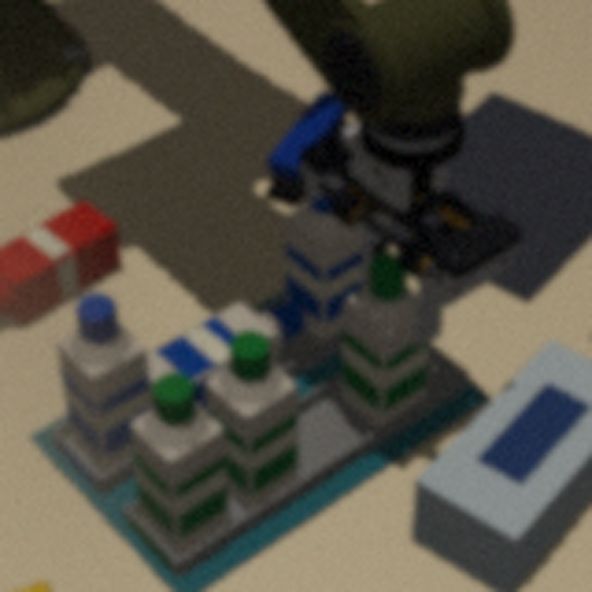

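Green is upright and vertical inside the lane, just above the floor. I lower until contact, then open.

```bash
python3 -m creep '{"hand":[1,1,1,1,1],"slide":[[0.001,0,0],[0.002,0,0],[0.003,0,0],[0.003,0,0],[0.003,0,0]],"spin":[0,0,0,0,0]}'
python3 - <<'E'
from h import *
st()
E
```

```text
time_s: 15.38
ee_pos: [0.6374, -0.108, 0.0983]
eef_rot: [1.779, 1.568, -0.01]
force: [-4.9, 5.2, 14.2]
grip_width: 0.0517
15.3833 [ 0.6374 -0.108   0.0983] lane [ 100.4 -111.4] F [-4.9  5.2 14.2] w 0.0517 q [-0.22  0.62  1.34  0.    1.18 -0.01]
```

```bash
python3 -m creep '{"hand":[1,-1,-1,-1,-1,-1],"slide":[[-0.0015,0,0],[-0.0015,0,0],[-0.0015,0,0],[-0.0015,0,0],[-0.0015,0,0],[-0.0015,0,0]],"spin":[0,0,0,0,0,0]}' 
python3 -m creep '{"hand":[-1,-1,-1,-1,-1,-1,-1,-1],"slide":[[-0.01,0,0],[-0.03,0,0],[-0.06,0,0],[-0.1,0,0],[-0.13,0,0],[-0.16,0,0],[-0.18,0,0],[-0.18,0,0]],"spin":[0,0,0,0,0,0,0,0]}'
python3 - <<'E'
from h import *
st();snap('scene','s14.png');c=ctrl.calibration('wrist');np.savez('w14.npz',**{k:np.array(c[k]) for k in c});snap('wrist','w14.png')
im=cv2.imread('pics/s14.png')[100:260,180:340]
cv2.imwrite('pics/s14c.png',cv2.resize(im,None,fx=3.7,fy=3.7,interpolation=cv2.INTER_CUBIC))
go(lane(27,-5),.033)
E
```

```text
time_s: 15.88
ee_pos: [0.6367, -0.1084, 0.0971]
eef_rot: [1.878, 1.571, 0.089]
force: [-0.1, -1.1, -0.2]
grip_width: 0.0818
time_s: 16.55
ee_pos: [0.6376, -0.1085, 0.2832]
eef_rot: [1.568, 1.563, -0.221]
force: [-0.7, 0.7, 0.1]
grip_width: 0.0943
16.55 [ 0.6376 -0.1085  0.2832] lane [  99.9 -111.6] F [-0.7  0.7  0.1] w 0.0943 q [-0.23  0.48  1.11  0.    1.54 -0.01]
slide [ 0.2446 -0.1049  0.0745] spin 180.0 or -0.0
```

View pics/s14c.png

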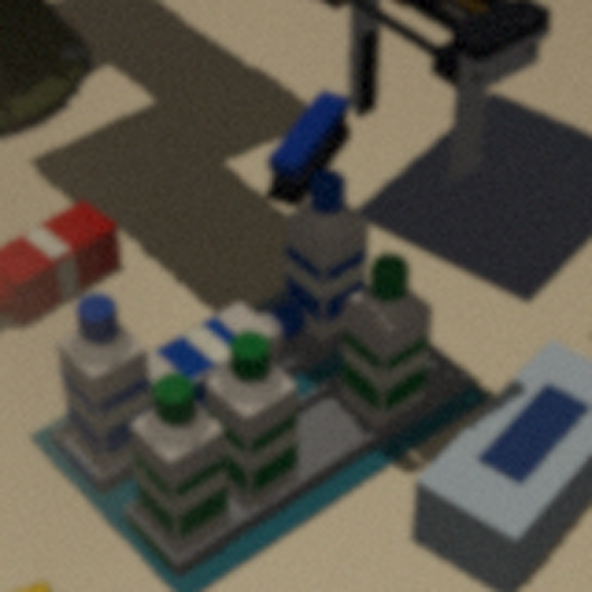

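View pics/w14.png

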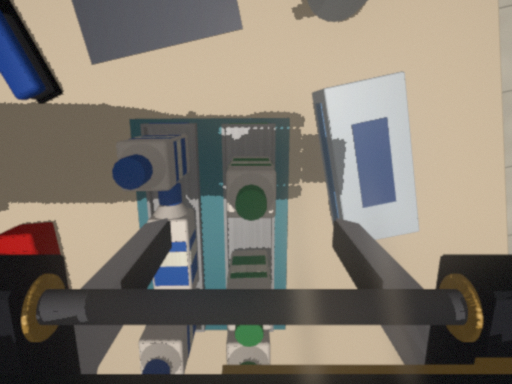

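```bash
python3 -m creep '{"hand":[-1,-1,-1,-1,-1,-1,-1,-1,-1],"slide":[[0,-0.03,0.02],[0,-0.06,0.045],[0,-0.09,0.065],[0,-0.104,0.0745],[0.03,-0.104,0.0745],[0.07,-0.104,0.0745],[0.1,-0.104,0.0745],[0.11,-0.104,0.0745],[0.11,-0.104,0.0745]],"spin":[0,0,0,0,0,0,0,0,0]}'
python3 - <<'E'
from h import *
st();go(lane(27,-6),.033)
c=ctrl.calibration('wrist');np.savez('w15.npz',**{k:np.array(c[k]) for k in c})
snap('wrist','w15.png')
E
```

```text
time_s: 17.4
ee_pos: [0.5177, -0.158, 0.1643]
eef_rot: [-1.715, 1.565, 2.779]
force: [-0.1, 0.4, -0.0]
grip_width: 0.0941
17.4 [ 0.5177 -0.158   0.1643] lane [27.2 -4.2] F [-0.1  0.4 -0. ] w 0.0941 q [-0.36  0.33  1.6  -0.    1.22 -0.15]
slide [0.1313 0.0026 0.0003] spin 180.0 or -0.0
```

View pics/w15.png

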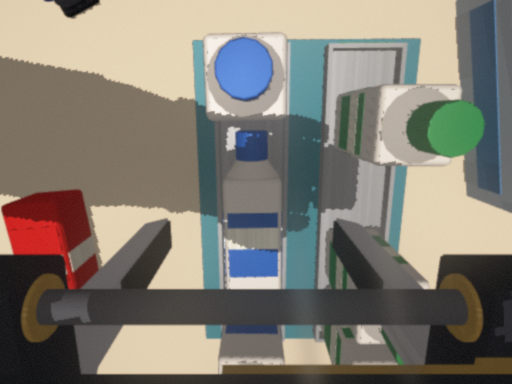

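Run:
```python
from h import *
c=dict(np.load('w15.npz'));p0=ctrl.get_obs()['ee_pos'][:2]
for nm,u,v,z in(('sh',224,180,.059),('sh',279,180,.059),('far edge top',207,115,.123),('far',285,117,.123),('nearL',224,338,.123),('gfar edge',372,90,.123),('gfar',378,160,.123),('un?',227,318,.059),('gmface',330,290,.123)):
  p=ray(c,u,v,z)[:2]-p0;print(nm,p@d2*1e3,p@n2*1e3)
```

```text
sh 11.595773053582967 25.249408167891875
sh 11.60891511223049 -22.14106556307325
far edge top 66.48876445543151 29.28932905216651
far 65.22214478349368 -20.029996496776498
nearL -96.16191367623865 21.90010880334227
gfar edge 81.4924998385928 -73.54566825507383
gfar 37.894681537018066 -81.19331766762464
un? -123.40835471635603 25.16178676733841
gmface -56.077177426226 -55.21564947831859
```

Run:
```python
from h import *
im=cv2.imread('pics/w15.png')[70:190,310:510]
cv2.imwrite('pics/w15c.png',cv2.resize(im,None,fx=4,fy=4,interpolation=cv2.INTER_CUBIC))
c=dict(np.load('w15.npz'));o=ctrl.get_obs();p0=o['ee_pos'][:2]
p=ray(c,456,128,.163)[:2]-p0;print(p@d2*1e3,p@n2*1e3)
for s in(26,-26):
  for t in(26,-26):
    for z in (.123,.007):
      q=lane(100,-111)+d2*s/1e3+n2*t/1e3; print(s,t,z,proj(c,[*q,z]).round(0))
```

```text
60.09407699360665 -104.55356288645959
26 26 0.123 [383.  57.]
26 26 0.007 [336.  77.]
26 -26 0.123 [469.  57.]
26 -26 0.007 [391.  77.]
-26 26 0.123 [375. 144.]
-26 26 0.007 [333. 133.]
-26 -26 0.123 [456. 144.]
-26 -26 0.007 [386. 133.]
```

View pics/w15c.png

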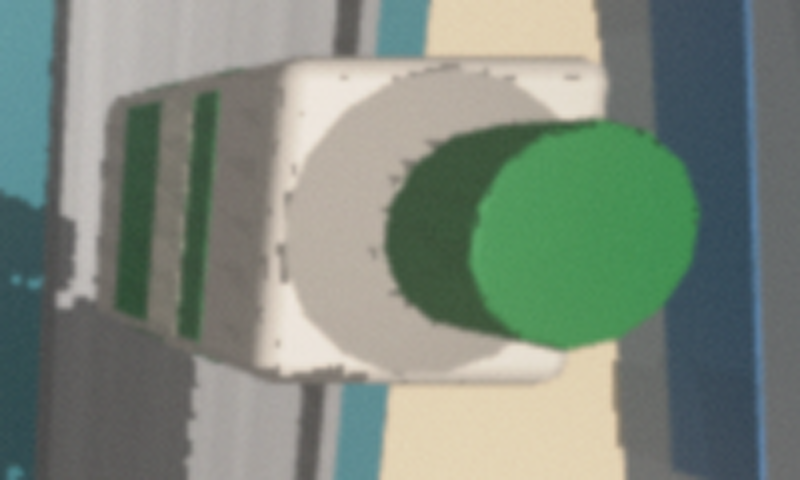

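Run:
```python
from h import *
c=dict(np.load('w14.npz'))
im=cv2.imread('pics/w14.png')[140:230,210:300]
cv2.imwrite('pics/w14c.png',cv2.resize(im,None,fx=6,fy=6,interpolation=cv2.INTER_CUBIC))
for s in(26,-26):
  for t in(26,-26):
    for z in (.123,):
      q=lane(100,-111)+d2*s/1e3+n2*t/1e3; print(s,t,z,proj(c,[*q,z]).round(0))
print(proj(c,[*lane(100,-111),.163]))
c=ctrl.calibration('top');snap('top','t16.png')
im=cv2.imread('pics/t16.png')[155:250,215:345]
cv2.imwrite('pics/t16c.png',cv2.resize(im,None,fx=6,fy=6,interpolation=cv2.INTER_CUBIC))
```

```text
26 26 0.123 [224. 155.]
26 -26 0.123 [276. 155.]
-26 26 0.123 [225. 205.]
-26 -26 0.123 [275. 205.]
[250.47500145 189.61498384]
```

View pics/w14c.png

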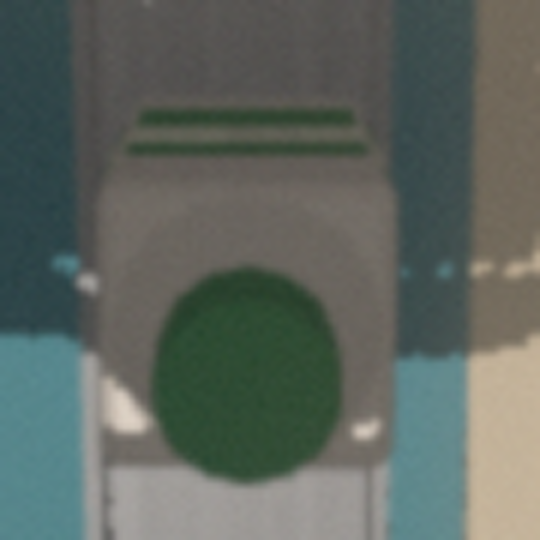

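View pics/t16c.png

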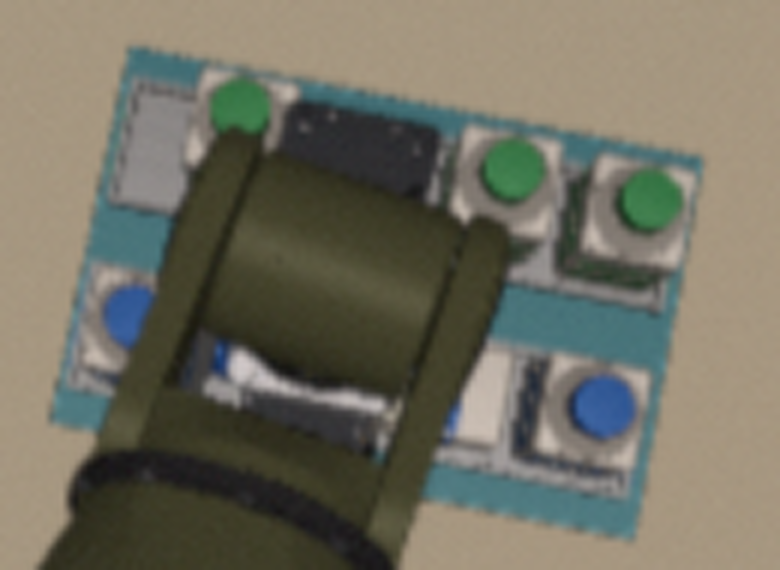

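Run:
```python
from h import *
c=ctrl.calibration('top')
P=lambda x,y,z: ray(c,(x+.5)/6-.5+215,(y+.5)/6-.5+155,z)
for nm,x,y in(('g',240,103),('gm',515,168),('far',132,315),('near',604,407)):print(nm,tolane(P(x,y,.163)))
c=dict(np.load('w14.npz'));
for u,v in((226,171),(276,171),(227,217),(275,217)):print(tolane(ray(c,u,v,.123)))
print(tolane(ray(c,251,202,.163)))
go(lane(86,-110),.22)
```

```text
g [  84.6 -112.7]
gm [ -52.4 -106.1]
far [116.1  -1.2]
near [-114.4   -0. ]
[110.5 -86.4]
[ 109.6 -137.2]
[ 61.5 -85.7]
[  60.6 -136.2]
[  88.4 -111.3]
slide [-0.0518  0.1031 -0.0606] spin 180.0 or -0.0
```

```bash
python3 -m creep '{"hand":[-1,-1,-1,-1,-1,-1,-1,-1,-1,-1],"slide":[[-0.03,0,0],[-0.06,0,-0.01],[-0.06,0.03,-0.03],[-0.06,0.07,-0.05],[-0.06,0.104,-0.0605],[-0.06,0.104,-0.0605],[-0.03,0.104,-0.0605],[0,0.104,-0.0605],[0.03,0.104,-0.0605],[0.03,0.104,-0.0605]],"spin":[0,0,0,0,0,0,0,0,0,0]}'
python3 - <<'E'
from h import *
st();go(lane(86,-111),.0985)
c=ctrl.calibration('wrist')
snap('wrist','w17.png')
E
```

```text
time_s: 18.33
ee_pos: [0.6319, -0.1216, 0.1331]
eef_rot: [-1.586, 1.564, 2.908]
force: [-0.1, 0.5, -1.4]
grip_width: 0.0941
18.3333 [ 0.6319 -0.1216  0.1331] lane [  85.9 -108.7] F [-0.1  0.5 -1.4] w 0.0941 q [-0.25  0.58  1.31 -0.    1.26 -0.03]
slide [ 0.0346  0.0025 -0.0001] spin 180.0 or -0.0
```

View pics/w17.png

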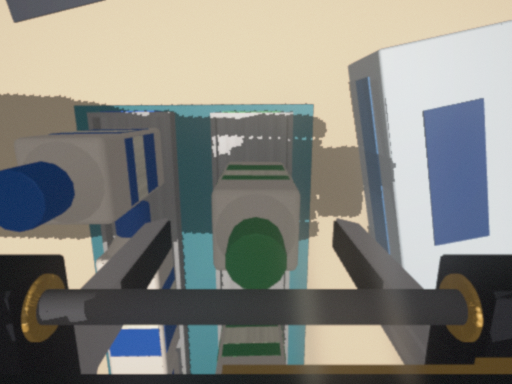

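```bash
python3 -m creep '{"hand":[-1,-1,-1,1,1,1,1,1,1,1,1,1],"slide":[[0.015,0.002,0],[0.03,0.002,0],[0.034,0.002,0],[0.034,0.002,0],[0.034,0.002,0],[0.034,0.002,0],[0.034,0.002,0],[0.034,0.002,0],[0.034,0.002,0],[0.034,0.002,0],[0.034,0.002,0],[0.034,0.002,0]],"spin":[0,0,0,0,0,0,0,0,0,0,0,0]}' 30;python3 -m creep '{"hand":[1,1,1,1,1,1,1,1,1,1],"slide":[[-0.003,0,0],[-0.006,0,0],[-0.006,0,-0.006],[-0.006,0,-0.014],[-0.006,0,-0.022],[-0.006,0,-0.028],[-0.006,0,-0.028],[-0.003,0,-0.028],[-0.0005,0,-0.028],[-0.0005,0,-0.028]],"spin":[0,0,0,0,0,0,0,0,0,0]}'
python3 - <<'E'
from h import *
st()
E
```

```text
time_s: 19.38
ee_pos: [0.6356, -0.1224, 0.1034]
eef_rot: [1.117, 1.571, -0.672]
force: [-2.1, -0.2, 2.8]
grip_width: 0.052
time_s: 20.22
ee_pos: [0.6415, -0.0953, 0.1034]
eef_rot: [-1.55, 1.57, 2.944]
force: [1.3, 0.6, -3.2]
grip_width: 0.052
20.2167 [ 0.6415 -0.0953  0.1034] lane [ 113.6 -112.8] F [ 1.3  0.6 -3.2] w 0.052 q [-0.2   0.62  1.33 -0.    1.2   0.01]
```

```bash
python3 -m creep '{"hand":[1,1,1,1],"slide":[[0.0005,-0.001,0],[0.001,-0.001,0],[0.0015,-0.001,0],[0.0015,-0.001,0]],"spin":[0,0,0,0]}'
python3 - <<'E'
from h import *
st()
E
```

```text
time_s: 20.55
ee_pos: [0.641, -0.0952, 0.1031]
eef_rot: [1.491, 1.57, -0.299]
force: [-2.4, 0.6, 5.3]
grip_width: 0.0519
20.55 [ 0.641  -0.0952  0.1031] lane [ 113.6 -112.3] F [-2.4  0.6  5.3] w 0.0519 q [-0.2   0.62  1.33 -0.    1.2   0.01]
```

Contact made, so I open and rise.

```bash
python3 -m creep '{"hand":[-1,-1,-1,-1,-1,-1,-1,-1,-1,-1,-1,-1],"slide":[[0,0,0],[0,0,0],[0,0,0],[0,0,0],[-0.01,0,0],[-0.03,0,0],[-0.06,0,0],[-0.1,0,0],[-0.13,0,0],[-0.16,0,0],[-0.16,0,0],[-0.16,0,0]],"spin":[0,0,0,0,0,0,0,0,0,0,0,0]}'
python3 - <<'E'
from h import *
st();c=ctrl.calibration('wrist');snap('wrist','w18.png')
np.savez('w18.npz',**{k:np.array(c[k]) for k in c})
im=cv2.imread('pics/w18.png')[90:250,120:310]
cv2.imwrite('pics/w18c.png',cv2.resize(im,None,fx=3.5,fy=3.5,interpolation=cv2.INTER_CUBIC))
go(lane(25,-4),.17)
E
```

```text
time_s: 21.55
ee_pos: [0.6411, -0.095, 0.2644]
eef_rot: [1.587, 1.567, -0.202]
force: [-0.3, 0.1, -1.2]
grip_width: 0.0942
21.55 [ 0.6411 -0.095   0.2644] lane [ 113.8 -112.3] F [-0.3  0.1 -1.2] w 0.0942 q [-0.2   0.5   1.13  0.    1.51  0.01]
slide [ 0.0923 -0.1065  0.0906] spin 180.0 or -0.0
```

View pics/w18c.png

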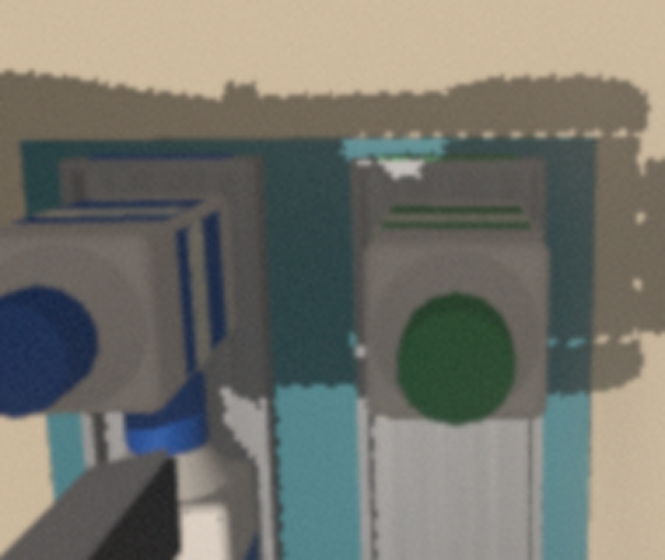

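```bash
python3 -m creep '{"hand":[-1,-1,-1,-1,-1,-1,-1,-1,-1],"slide":[[0,-0.025,0.025],[0,-0.05,0.05],[0,-0.08,0.075],[0,-0.1065,0.09],[0.03,-0.1065,0.09],[0.06,-0.1065,0.09],[0.09,-0.1065,0.09],[0.09,-0.1065,0.09],[0.09,-0.1065,0.09]],"spin":[0,0,0,0,0,0,0,0,0]}'
python3 - <<'E'
from h import *
c=dict(np.load('w18.npz'))
for u,v in((225,160),(275,160),(223,209),(274,209)):print(tolane(ray(c,u,v,.123)))
st();c=ctrl.calibration('wrist');snap('wrist','w19.png');np.savez('w19.npz',**{k:np.array(c[k]) for k in c})
go(lane(24,-4),.033)
E
```

```text
time_s: 22.35
ee_pos: [0.5165, -0.1594, 0.1711]
eef_rot: [-1.72, 1.567, 2.774]
force: [0.8, 0.4, 0.6]
grip_width: 0.094
[137.9 -88. ]
[ 137.1 -136. ]
[ 89.  -84.3]
[  88.1 -135. ]
22.35 [ 0.5165 -0.1594  0.1711] lane [25.7 -3.3] F [0.8 0.4 0.6] w 0.094 q [-0.37  0.32  1.6   0.    1.23 -0.15]
slide [ 1.397e-01 -1.000e-04  1.600e-03] spin 180.0 or -0.0
```

View pics/w19.png

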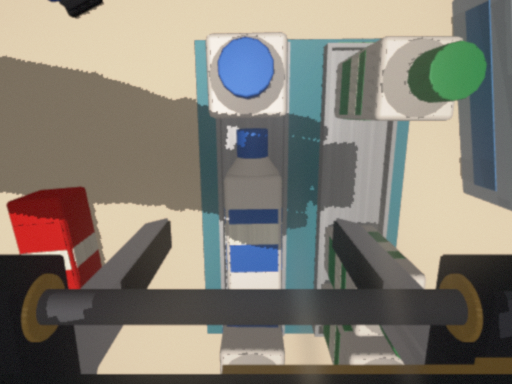

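```bash
python3 -m creep '{"hand":[-1,-1,-1,-1,-1,-1,-1,1,1,1,1,1],"slide":[[0.03,0,-0.0015],[0.06,0,-0.0015],[0.085,0,-0.0015],[0.105,0,-0.0015],[0.122,0,-0.0015],[0.132,0,-0.0015],[0.1375,0,-0.0015],[0.1375,0,-0.0015],[0.1375,0,-0.0015],[0.1375,0,-0.0015],[0.1375,0,-0.0015],[0.1375,0,-0.0015]],"spin":[0,0,0,0,0,0,0,0,0,0,0,0]}' 60
python3 - <<'E'
from h import *
st();
E
```

```text
time_s: 23.4
ee_pos: [0.5179, -0.1583, 0.0354]
eef_rot: [1.418, 1.57, -0.371]
force: [-0.6, -0.2, 0.4]
grip_width: 0.0638
23.4 [ 0.5179 -0.1583  0.0354] lane [27.  -4.5] F [-0.6 -0.2  0.4] w 0.0638 q [-0.36  0.5   1.7  -0.    0.94 -0.15]
```

```bash
python3 -m creep '{"hand":[1,1,1,1,1,1,1,1,1,1,1,1],"slide":[[0,0,0],[0,0,0],[0,0,0],[0,0,0],[-0.005,0,0],[-0.015,0,0],[-0.03,0,0],[-0.055,0,0],[-0.085,0,0],[-0.12,0,0],[-0.16,0,0],[-0.2,0,0]],"spin":[0,0,0,0,0,0,0,0,0,0,0,0]}'
python3 - <<'E'
from h import *
st();snap('scene','s20.png');snap('wrist','w20.png')
im=cv2.imread('pics/s20.png')[100:260,180:340]
cv2.imwrite('pics/s20c.png',cv2.resize(im,None,fx=3.7,fy=3.7,interpolation=cv2.INTER_CUBIC))
go(np.array([.555,.215]),.235)
E
```

```text
time_s: 24.4
ee_pos: [0.5169, -0.1579, 0.237]
eef_rot: [-1.865, 1.57, 2.629]
force: [1.5, -0.3, -2.9]
grip_width: 0.0519
24.4 [ 0.5169 -0.1579  0.237 ] lane [27.2 -3.4] F [ 1.5 -0.3 -2.9] w 0.0519 q [-0.36  0.26  1.51  0.    1.37 -0.15]
slide [ 0.0059 -0.0461 -0.3727] spin 180.0 or -0.0
```

View pics/s20c.png

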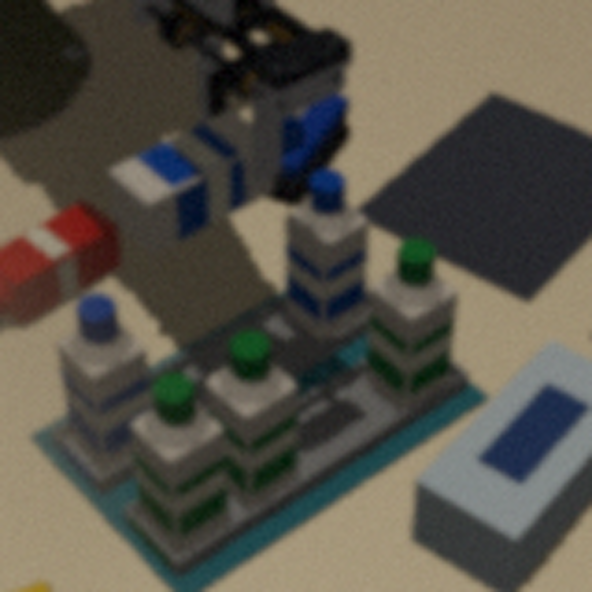

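View pics/w20.png

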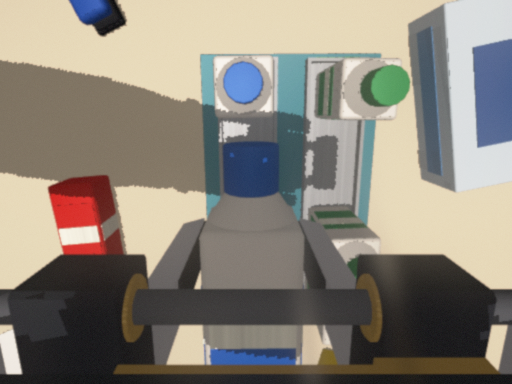

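```bash
python3 -m creep '{"hand":[1,1,1,1,1,1,1,1,1,1,1,1],"slide":[[-0.02,0,0],[-0.03,0,-0.02],[-0.03,-0.005,-0.05],[-0.03,-0.01,-0.09],[-0.03,-0.015,-0.13],[-0.03,-0.02,-0.17],[-0.03,-0.025,-0.21],[-0.03,-0.03,-0.25],[-0.03,-0.035,-0.29],[-0.03,-0.04,-0.325],[-0.03,-0.044,-0.355],[-0.01,-0.046,-0.372]],"spin":[0,0,0,0,0,0,0,0,0,0,0,0]}'
python3 - <<'E'
from h import *
st();go(np.array([.555,.21]),.031)
EOF
E
```

```text
time_s: 25.5
ee_pos: [0.5536, 0.2184, 0.2472]
eef_rot: [2.207, 1.566, 0.42]
force: [0.1, -0.8, -3.0]
grip_width: 0.0515
25.5 [0.5536 0.2184 0.2472] lane [403.2  36.4] F [ 0.1 -0.8 -3. ] w 0.0515 q [0.31 0.38 1.34 0.   1.42 0.53]
slide [0.2162 0.0023 0.0085] spin -179.9 or 0.1Traceback (most recent call last):
  File "<stdin>", line 3, in <module>
NameError: name 'EOF' is not defined
```

```bash
python3 -m creep '{"hand":[1,1,1,1,1,1,1,1,1,1],"slide":[[0.035,0,0.006],[0.075,0,0.006],[0.115,0,0.006],[0.15,0,0.006],[0.175,0,0.006],[0.192,0,0.006],[0.203,0,0.006],[0.209,0,0.006],[0.213,0,0.006],[0.2145,0,0.006]],"spin":[0,0,0,0,0,0,0,0,0,0]}'
python3 - <<'E'
from h import *
st();snap('scene','s21.png')
im=cv2.imread('pics/s21.png')[80:200,230:400]
cv2.imwrite('pics/s21c.png',cv2.resize(im,None,fx=4,fy=4,interpolation=cv2.INTER_CUBIC))
E
```

```text
time_s: 26.33
ee_pos: [0.5522, 0.2091, 0.0304]
eef_rot: [2.093, 1.57, 0.304]
force: [0.4, 0.5, -2.7]
grip_width: 0.0515
26.3333 [0.5522 0.2091 0.0304] lane [393.8  35.9] F [ 0.4  0.5 -2.7] w 0.0515 q [0.3  0.59 1.56 0.   0.99 0.52]
```

View pics/s21c.png

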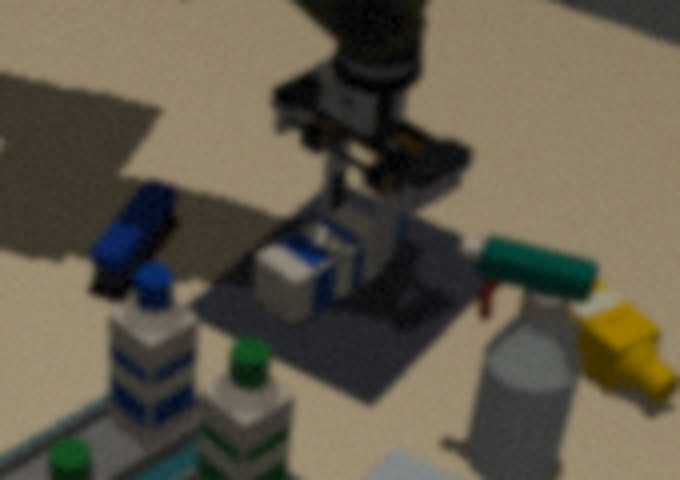

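```bash
python3 -m creep '{"hand":[1,1,1],"slide":[[0.001,0,0],[0.002,0,0],[0.002,0,0]],"spin":[0,0,0]}';  python3 -m creep '{"hand":[-1,-1,-1,-1,-1,-1],"slide":[[0,0,0],[0,0,0],[0,0,0],[0,0,0],[0,0,0],[0,0,0]],"spin":[0,0,0,0,0,0]}'
python3 - <<'E'
from h import *
st();c=ctrl.calibration('wrist');snap('wrist','w22.png');o=ctrl.get_obs()
np.savez('w22.npz',**{k:np.array(c[k]) for k in c})
E
```

```text
time_s: 26.63
ee_pos: [0.5525, 0.2093, 0.0299]
eef_rot: [2.11, 1.569, 0.321]
force: [-3.6, -1.5, 9.1]
grip_width: 0.052
time_s: 27.13
ee_pos: [0.552, 0.2091, 0.0282]
eef_rot: [2.088, 1.571, 0.299]
force: [0.3, -0.5, 0.7]
grip_width: 0.0882
27.1333 [0.552  0.2091 0.0282] lane [393.7  36.1] F [ 0.3 -0.5  0.7] w 0.0882 q [ 0.3   0.6   1.56 -0.    0.99  0.52]
```

View pics/w22.png

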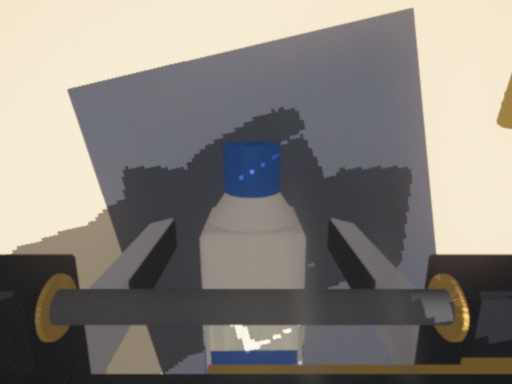

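```bash
python3 -m creep '{"hand":[-1,-1,1,1,1,1,1,1,1,1,1],"slide":[[0.006,0,0],[0.011,0,0],[0.011,0,0],[0.011,0,0],[0.011,0,0],[0.011,0,0],[0.011,0,0],[0.011,0,0],[0.011,0,0],[0.011,0,0],[0.011,0,0]],"spin":[0,0,0,0,0,0,0,0,0,0,0]}' 5; python3 -m creep '{"hand":[1,1,1,1,1,1,1,1,1,1,1,1],"slide":[[-0.01,0,0],[-0.02,0,0],[-0.03,0,0],[-0.035,0,0],[-0.04,0,0],[-0.05,0,0],[-0.06,0,0],[-0.07,0,0],[-0.08,0,0],[-0.09,0,0],[-0.1,0,0],[-0.1,0,0]],"spin":[0,0,0,0,0,0,0,0,0,0,0,0]}'
python3 - <<'E'
from h import *
st(); snap('scene','s23.png');snap('wrist','w23.png')
im=cv2.imread('pics/s23.png')[80:200,230:400]
cv2.imwrite('pics/s23c.png',cv2.resize(im,None,fx=4,fy=4,interpolation=cv2.INTER_CUBIC))
E
```

```text
time_s: 28.1
ee_pos: [0.552, 0.2091, 0.0173]
eef_rot: [2.151, 1.571, 0.362]
force: [-0.8, 0.2, 0.7]
grip_width: 0.052
time_s: 29.1
ee_pos: [0.5528, 0.2093, 0.1197]
eef_rot: [2.086, 1.568, 0.297]
force: [-0.0, 0.4, -2.4]
grip_width: 0.0522
29.1 [0.5528 0.2093 0.1197] lane [394.2  35.4] F [-0.   0.4 -2.4] w 0.0522 q [ 0.3   0.48  1.5  -0.    1.16  0.52]
```

View pics/s23c.png

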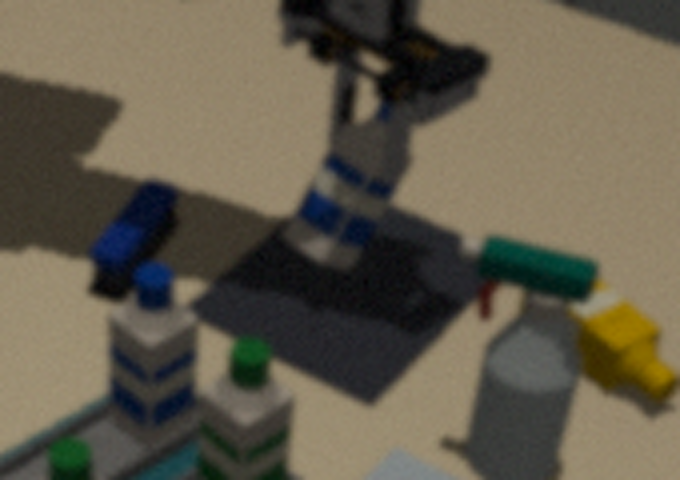

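View pics/w23.png

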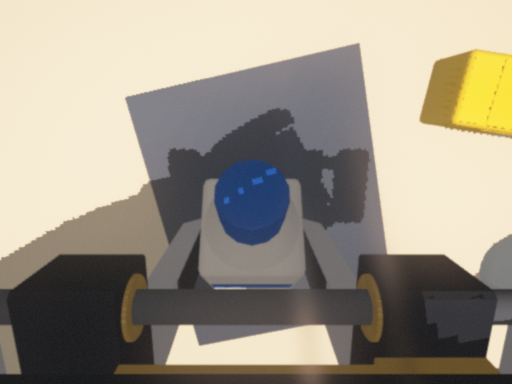

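```bash
python3 -m creep '{"hand":[1,1,1,1],"slide":[[0,0,0],[0,0,0],[0,0,0],[0,0,0]],"spin":[0,0,0,0]}' 3.8
python3 - <<'E'
from h import *
st(); snap('wrist','w24.png')
E
```

```text
time_s: 29.53
ee_pos: [0.5518, 0.209, 0.1167]
eef_rot: [-1.072, 1.57, -2.861]
force: [0.6, 0.4, -2.4]
grip_width: 0.0519
29.5333 [0.5518 0.209  0.1167] lane [393.6  36.3] F [ 0.6  0.4 -2.4] w 0.0519 q [0.3  0.48 1.51 0.   1.16 0.52]
```

View pics/w24.png

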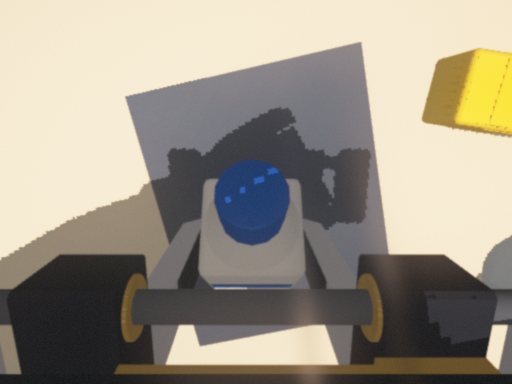

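```bash
python3 -m creep '{"hand":[1,1,1,1,1,1,1,1,1,1,1,1],"slide":[[0.01,0,0],[0.017,0,0],[0.0205,0,0],[0.0205,0,0.005],[0.0205,0,0.01],[0.0205,0,0.016],[0.0205,0,0.022],[0.0205,0,0.028],[0.021,0,0.034],[0.0215,0,0.04],[0.022,0,0.043],[0.022,0,0.043]],"spin":[0,0,0,0,0,0,0,0,0,0,0,0]}' 5
python3 - <<'E'
from h import *
st(); snap('wrist','w25.png');snap('scene','s25.png')
im=cv2.imread('pics/s25.png')[80:200,230:400]
cv2.imwrite('pics/s25c.png',cv2.resize(im,None,fx=4,fy=4,interpolation=cv2.INTER_CUBIC))
E
```

```text
time_s: 30.58
ee_pos: [0.5427, 0.1661, 0.0955]
eef_rot: [1.222, 1.57, -0.568]
force: [-2.5, -1.4, 5.0]
grip_width: 0.052
30.5833 [0.5427 0.1661 0.0955] lane [349.7  36.6] F [-2.5 -1.4  5. ] w 0.052 q [ 0.23  0.46  1.59 -0.    1.09  0.45]
```

View pics/w25.png

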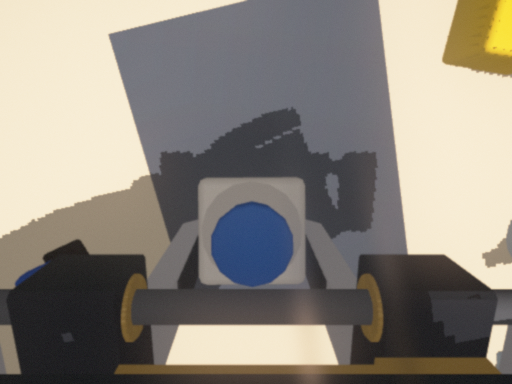

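View pics/s25c.png

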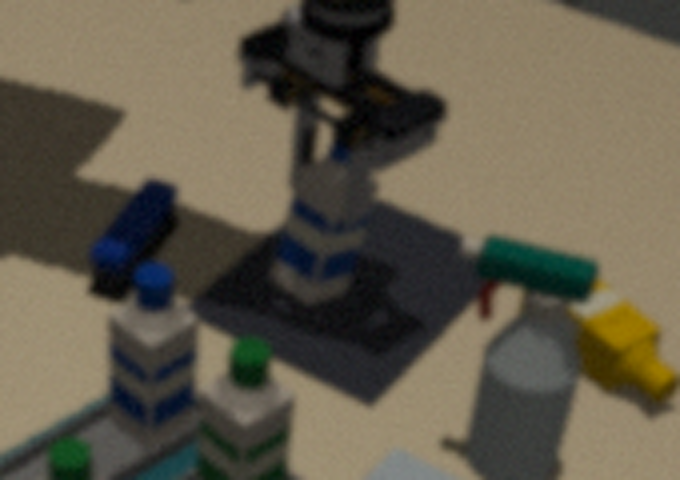

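```bash
python3 -m creep '{"hand":[1,1,1,1,1],"slide":[[0,0,0.005],[0.0005,0,0.01],[0.001,0,0.015],[0.0015,0,0.018],[0.0015,0,0.018]],"spin":[0,0,0,0,0]}' 5
python3 -m creep '{"hand":[-1,-1,-1,-1,-1],"slide":[[-0.001,0,0],[-0.001,0,0],[-0.001,0,0],[-0.001,0,0],[-0.001,0,0]],"spin":[0,0,0,0,0]}'
python3 - <<'E'
from h import *
st(); c=ctrl.calibration('wrist');np.savez('w26.npz',**{k:np.array(c[k]) for k in c});snap('wrist','w26.png')
E
```

```text
time_s: 31.1
ee_pos: [0.5385, 0.1486, 0.0933]
eef_rot: [-0.836, 1.57, -2.626]
force: [-0.5, 0.2, -3.3]
grip_width: 0.052
time_s: 31.52
ee_pos: [0.5388, 0.1497, 0.0947]
eef_rot: [1.691, 1.571, -0.098]
force: [-0.5, -0.4, 0.2]
grip_width: 0.0822
31.5167 [0.5388 0.1497 0.0947] lane [332.9  37.1] F [-0.5 -0.4  0.2] w 0.0822 q [ 0.21  0.44  1.62 -0.    1.08  0.42]
```

View pics/w26.png

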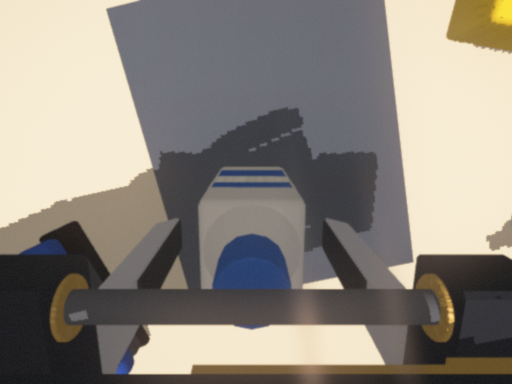

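Run:
```python
from h import *
im=cv2.imread('pics/w26.png')[150:300,190:315]
cv2.imwrite('pics/w26c.png',cv2.resize(im,None,fx=4,fy=4,interpolation=cv2.INTER_CUBIC))
c=dict(np.load('w26.npz'));o=ctrl.get_obs()['ee_pos'][:2]
for off in(0,-7,-14):
  for dd,z in((26,.002),(26,.118),(-26,.118),(15,.158),(-15,.158)):
    q=o+d2*(dd+off)/1e3; print(off,dd,z,proj(c,[*q,z]).round(0))
```

```text
0 26 0.002 [251. 166.]
0 26 0.118 [251. 204.]
0 -26 0.118 [251. 303.]
0 15 0.158 [251. 264.]
0 -15 0.158 [251. 337.]
-7 26 0.002 [251. 174.]
-7 26 0.118 [251. 219.]
-7 -26 0.118 [251. 315.]
-7 15 0.158 [251. 282.]
-7 -15 0.158 [251. 353.]
-14 26 0.002 [251. 182.]
-14 26 0.118 [251. 232.]
-14 -26 0.118 [251. 327.]
-14 15 0.158 [251. 299.]
-14 -15 0.158 [251. 368.]
```

View pics/w26c.png

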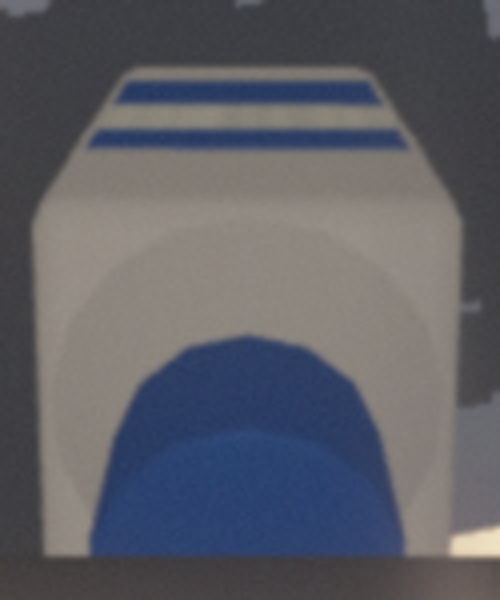

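```bash
python3 -m creep '{"hand":[1,1,1,1,1,1,1,1,1,1,1,1],"slide":[[0,0,0],[0,0,0],[0,0,0],[0,0,0],[0,0,0],[0,0,0],[0,0,0],[0,0,0],[-0.003,0,0],[-0.01,0,0],[-0.03,0,0],[-0.06,0,0]],"spin":[0,0,0,0,0,0,0,0,0,0,0,0]}' 30
python3 - <<'E'
from h import *
st(); snap('wrist','w27.png');go(lane(0,-3),.285)
E
```

```text
time_s: 32.57
ee_pos: [0.5375, 0.1492, 0.1535]
eef_rot: [-1.15, 1.566, -2.939]
force: [1.0, 0.1, -2.8]
grip_width: 0.0517
32.5667 [0.5375 0.1492 0.1535] lane [332.2  38.2] F [ 1.   0.1 -2.8] w 0.0517 q [0.21 0.37 1.57 0.   1.21 0.42]
slide [-0.1243  0.0446  0.3324] spin 180.0 or -0.0
```

View pics/w27.png

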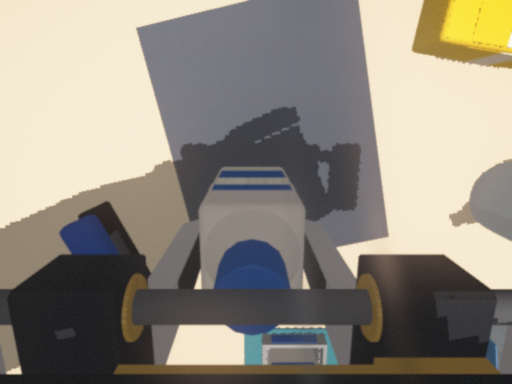

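```bash
python3 -m creep '{"hand":[1,1,1,1,1,1,1,1,1,1,1,1],"slide":[[-0.035,0,0.005],[-0.075,0,0.015],[-0.11,0.005,0.03],[-0.135,0.01,0.055],[-0.14,0.015,0.09],[-0.14,0.02,0.13],[-0.14,0.025,0.17],[-0.14,0.03,0.21],[-0.14,0.035,0.25],[-0.14,0.04,0.29],[-0.14,0.044,0.32],[-0.14,0.0445,0.332]],"spin":[0,0,0,0,0,0,0,0,0,0,0,0]}'
python3 -m creep '{"hand":[1,1,1],"slide":[[0,0,0],[0,0,0],[0,0,0]],"spin":[0,0,0]}'
python3 - <<'E'
from h import *
st(); c=ctrl.calibration('wrist');np.savez('w28.npz',**{k:np.array(c[k]) for k in c});snap('wrist','w28.png');go(lane(0,-3),.1)
E
```

```text
time_s: 33.62
ee_pos: [0.5094, -0.1877, 0.2948]
eef_rot: [0.008, 1.57, -1.785]
force: [-0.3, 0.1, -2.9]
grip_width: 0.0521
time_s: 33.87
ee_pos: [0.5104, -0.1831, 0.2949]
eef_rot: [2.383, 1.57, 0.595]
force: [0.9, -0.4, -2.9]
grip_width: 0.0518
33.8667 [ 0.5104 -0.1831  0.2949] lane [ 1.2 -2.1] F [ 0.9 -0.4 -2.9] w 0.0518 q [-0.41  0.23  1.42  0.    1.49 -0.19]
slide [0.1948 0.0008 0.0014] spin -180.0 or 0.0
```

View pics/w28.png

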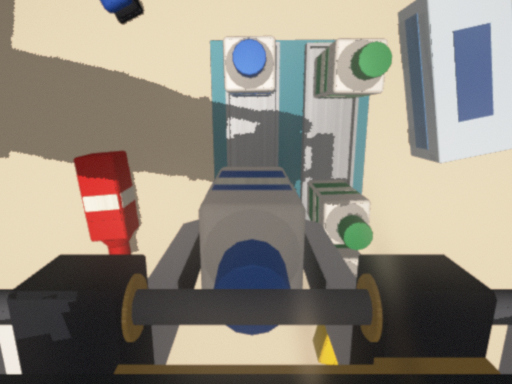

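Run:
```python
from h import *
im=cv2.imread('pics/w28.png')[80:190,200:320]
cv2.imwrite('pics/w28c.png',cv2.resize(im,None,fx=5,fy=5,interpolation=cv2.INTER_CUBIC))
c=dict(np.load('w28.npz'));p0=np.array([.5104,-.1831])
print(tolane(p0+0*d2))
for u,v in((225,150),(226,110),(276,150),(276,110)):
  p=ray(c,u,v,.021)[:2]-p0;print(p@d2*1e3,p@n2*1e3)
```

```text
[ 1.2 -2.1]
18.662293819122475 35.6824746079962
71.30822678114309 33.36174962837503
18.670701605413626 -33.541644731549376
71.32259241801177 -32.6011115237684
```

View pics/w28c.png

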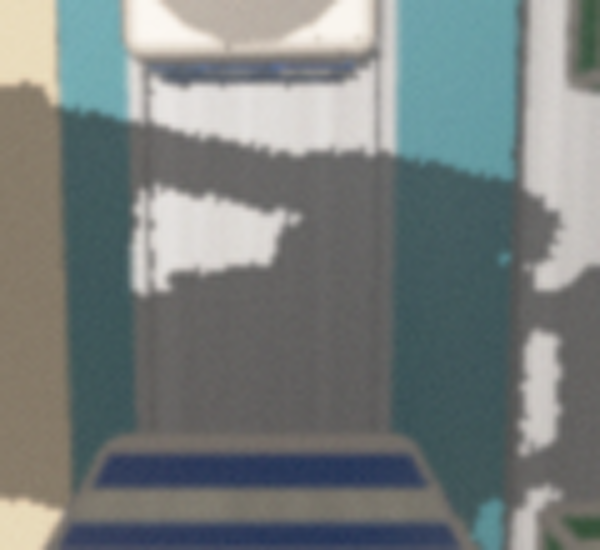

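```bash
python3 -m creep '{"hand":[1,1,1,1,1,1,1,1,1,1,1],"slide":[[0.035,0,0],[0.07,0,0],[0.105,0,0],[0.135,0,0],[0.16,0,0],[0.175,0,0],[0.183,0,0],[0.188,0,0],[0.191,0,0],[0.193,0,0],[0.194,0,0]],"spin":[0,0,0,0,0,0,0,0,0,0,0]}'
python3 - <<'E'
from h import *
st()
E
```

```text
time_s: 34.83
ee_pos: [0.5107, -0.1842, 0.1013]
eef_rot: [1.406, 1.57, -0.383]
force: [-0.6, -0.4, -3.6]
grip_width: 0.0516
34.8333 [ 0.5107 -0.1842  0.1013] lane [ 0.2 -2.6] F [-0.6 -0.4 -3.6] w 0.0516 q [-0.41  0.4   1.66  0.    1.08 -0.2 ]
```

```bash
python3 -m creep '{"hand":[1,1,1,1],"slide":[[0.0005,0,0],[0.001,0,0],[0.0015,0,0],[0.0015,0,0]],"spin":[0,0,0,0]}'
python3 - <<'E'
from h import *
st();snap('scene','s29.png')
im=cv2.imread('pics/s29.png')[100:260,180:340]
cv2.imwrite('pics/s29c.png',cv2.resize(im,None,fx=3.7,fy=3.7,interpolation=cv2.INTER_CUBIC))
E
```

```text
time_s: 35.17
ee_pos: [0.5105, -0.1844, 0.0997]
eef_rot: [1.372, 1.57, -0.418]
force: [0.3, 0.2, 1.5]
grip_width: 0.0518
35.1667 [ 0.5105 -0.1844  0.0997] lane [-0.  -2.4] F [0.3 0.2 1.5] w 0.0518 q [-0.41  0.4   1.66 -0.    1.07 -0.2 ]
```

View pics/s29c.png

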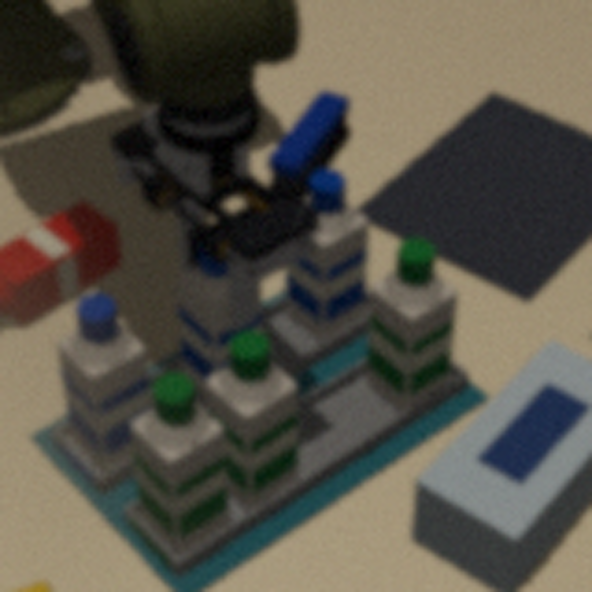

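```bash
python3 -m creep '{"hand":[-1,-1,-1,-1,-1,-1,-1,-1,-1,-1,-1,-1],"slide":[[0,0,0],[0,0,0],[0,0,0],[0,0,0],[0,0,0],[-0.01,0,0],[-0.03,0,0],[-0.06,0,0],[-0.1,0,0],[-0.135,0,0],[-0.17,0,0],[-0.2,0,0]],"spin":[0,0,0,0,0,0,0,0,0,0,0,0]}'; python3 -m creep '{"hand":[-1,-1,-1,-1,-1,-1,-1,-1],"slide":[[0,-0.03,0],[0,-0.07,0],[0,-0.11,0],[0,-0.15,0],[0,-0.15,0.04],[0,-0.15,0.08],[0,-0.15,0.12],[0,-0.15,0.12]],"spin":[0,0,0,0,0,0,0,0]}'
python3 - <<'E'
from h import *
st();snap('scene','s30.png');snap('top','t30.png')
im=cv2.imread('pics/s30.png')[100:260,180:340]
cv2.imwrite('pics/s30c.png',cv2.resize(im,None,fx=3.7,fy=3.7,interpolation=cv2.INTER_CUBIC))
im=cv2.imread('pics/t30.png')[155:250,215:345]
cv2.imwrite('pics/t30c.png',cv2.resize(im,None,fx=6,fy=6,interpolation=cv2.INTER_CUBIC))
E
```

```text
time_s: 36.22
ee_pos: [0.51, -0.1841, 0.3027]
eef_rot: [1.382, 1.568, -0.408]
force: [-0.5, 0.5, 0.3]
grip_width: 0.094
time_s: 36.88
ee_pos: [0.3359, -0.2732, 0.2998]
eef_rot: [0.266, 1.569, -1.528]
force: [0.0, 0.3, -0.9]
grip_width: 0.094
36.8833 [ 0.3359 -0.2732  0.2998] lane [-122.2  150.6] F [ 0.   0.3 -0.9] w 0.094 q [-0.77 -0.02  1.69 -0.    1.48 -0.54]
```

View pics/s30c.png

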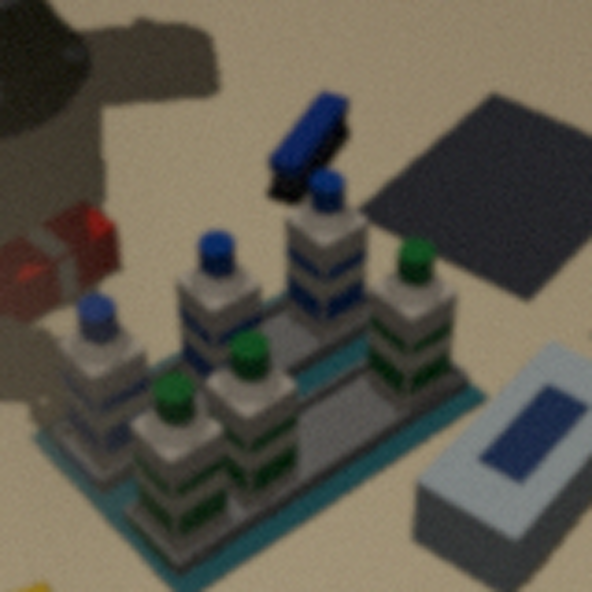

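View pics/t30c.png

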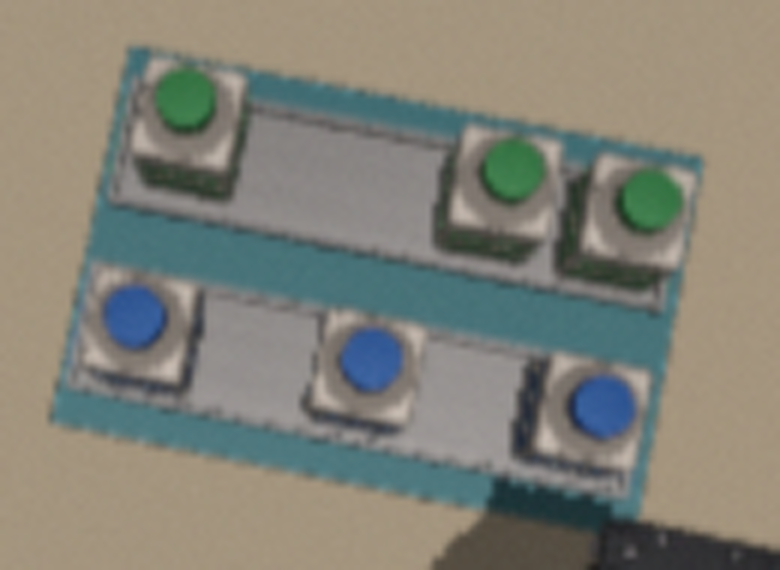

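View pics/t30.png

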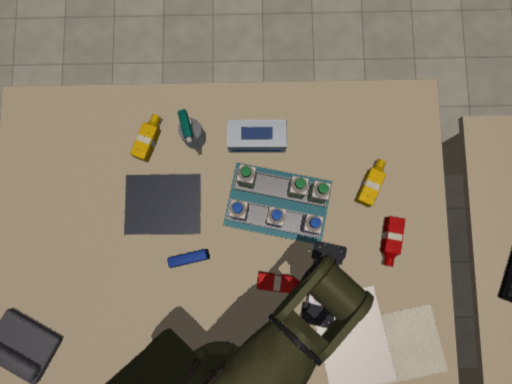

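Run:
```python
from h import *
c=ctrl.calibration('top')
P=lambda x,y,z: ray(c,(x+.5)/6-.5+215,(y+.5)/6-.5+155,z)
for nm,x,y in(('g',186,98),('gm',515,168),('ge',653,200),('b',373,359),('far',135,318),('near',604,407)):print(nm,tolane(P(x,y,.163)))
a=cv2.imread('pics/top0.png').astype(int);b=cv2.imread('pics/t30.png').astype(int)
for nm,(x0,y0,x1,y1) in dict(mask=(222,112,292,155),spray=(172,105,206,158),stapler=(164,246,212,270)).items(): print(nm,np.abs(a-b)[y0:y1,x0:x1].mean().round(2))
print(ctrl.hand_in())
```

```text
g [ 110.9 -110.2]
gm [ -52.4 -106.1]
ge [-120.6 -103.1]
b [-1.7 -2. ]
far [114.4  -0. ]
near [-114.4   -0. ]
mask 6.99
spray 6.08
stapler 6.08
the job is handed in; nothing more can be done
None
```

Both fallen bottles are standing upright in their own lanes, and I handed the job in at about 37 s of the 72 s limit.

**How it was done:** I lifted each bottle out flat and laid it on the pad. I gripped it again near the shoulder with light force, let it swing and drag upright, then carried it upright to its lane and lowered it until it touched before opening.

**What went wrong:** the green bottle first landed about 14 mm off, because I misjudged where the jaws held it. I moved it about 28 mm along its lane, clear of where the gripper had to go for the blue one.

**Last checks:**
- **Final positions:** the blue bottle stands about 2 mm from the middle of its lane, between its neighbours. The green one stands about 111 mm towards +x from the middle, near the lane's far end. It is in the gap but well away from green_mid.
- **Green sideways position:** the top view puts it about where the lane's drift predicts. The wrist readings at placing were about 2 mm further to one side, still within the 5 mm of play.
- **Standing bottles:** the four caps are at the same pixels as at the start, to within reading accuracy.
- **Mask box, sprayer and stapler:** they look unmoved by eye. The picture-difference numbers there (6–7 grey levels) had no reference level, so they prove nothing either way.
- **Forces:** the highest wrist force I saw was about 16 N. I read it only at the end of each move, so brief peaks could have been missed.

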